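Clamp a bonded angle bracket under the ratchet press

TASK

The angle bracket standing at the front of the press bed has a rubber facing freshly glued to the back of its long leg: tip it over on its heel, towards the ram, so that the long leg lies flat on the bed with the facing underneath, and slide it in under the foot, square and centred, until the end of the leg is against the work stop. Then work the ratchet lever back and forth to bring the foot down on the leg, until a pull of about 15 N at the grip no longer moves the lever, and leave it clamped there by the ratchet. Bring the foot down with the lever only, not by hand on the ram, foot or wheel; do not crush the facing, and leave the adapter, the rotator and the bushings where they are.

Things in the scene. Friction and masses are not known exactly. Their poses are not given: they have to be found in the camera images.
- press: Grey cast ratchet press bolted to the cart; place and yaw vary. Origin on the cart top under the ram's axis; x runs from the front of the bed to the column (roughly away from the robot), y left, z up. Head at x -35 to +100, y +-30, z 126 to 200 mm, overhanging the bed; column x +46 to +98. The ram, a 25 mm square bar, sticks out above the head to z 260 at most.
- bed (a point): Bed: flat plate 380 long x 150 wide, its top 14 mm above the cart. This point is on its top under the ram's axis; the bed reaches 260 mm to the front (-x) of it and 120 mm behind it. Axes as the press.
- work_stop (a point): Work stop, a steel bar 100 wide x 22 high across the bed in front of the column; this point is the middle of its front face at bed level (34 mm behind the ram's axis). Axes as the press.
- press_ram: The ram. Origin on its axis, 36 mm above the underside of the uncompressed foot. One wheel notch lowers it by 3.5 mm.
- press_foot: Round steel pressure foot, 40 diameter, 12 thick, under the ram; origin at the centre of its underside. Spring mounted on the ram: 15 N per mm, 24 mm of travel. It starts 14 to 28 mm above where the top of the lying long leg will be.
- ratchet_wheel: Steel ratchet wheel, 96 diameter, 20 saw teeth, on the right (-y) side of the head, axle along y; origin at its centre. A spring pawl on the lever drives it and a spring pawl on the frame keeps it from turning back: it only advances and cannot be wound back. One notch is 18 degrees.
- lever (a joint): Lever angle, rad: 0 upright, positive = grip pulled to the front of the bed (press -x), the working stroke that lowers the foot, about 2.5 N at the grip while the foot is free; pushing back only clicks over the teeth (about 2 N). Range -0.62 to +0.66; stays where left; 0.314 per notch, so a full stroke makes 3 or 4 notches and several strokes are needed. An unfinished notch is lost on letting go.
- lever_grip (a point): Middle of the lever's grip, an upright round rubber-covered handle 25 diameter, 75 long, 135 mm from the pivot; the lever's end is 172 mm from the pivot. It swings in a vertical plane along press x, 70 mm to the right (-y) of the ram's axis; nothing stands above it. Once the foot bears, each notch adds about 52 N at the foot and about 4 N to the pull needed here.
- lever_pivot (a point): The lever's pivot (axis along press y), in the lever's plane, 160 mm above the cart, 23.5 mm behind the ram's axis. Axes as the press.
- bracket: Loose aluminium angle bracket, 60 wide, about 0.35 kg; long leg 115 long, 13 thick with its 3 mm black rubber facing on the outside; short leg 75 long, 10 thick. Origin: middle of the heel's outer edge; z along the long leg, -x along the short leg. Starts standing on the short leg, which points to the front, heel 152 to 172 mm in front of the ram's axis. Mass centre 17 mm along -x, 42 mm along z.
- bracket_end (a point): Middle of the free end of the long leg on its outer (facing) side, 115 mm from the heel along the bracket's z. When the bracket lies as wanted, its z points along press x, its -x points up, and the short leg stands upright at the front.
- pyramid_adapter: Bystander: polished aluminium pyramid adapter, 66 diameter flange, 37 high; origin at the centre of its underside.
- rotator_disc: Bystander: blue anodized rotator disc, 72 diameter, 28 high; origin at the centre of its underside.
- bushing_block: Bystander: oak block 130 x 45 x 22 carrying three brass bushings, 52 high in all; origin at the centre of its underside.

How it is judged:
By the outcome, as a careful person would: the job done as asked, in the order asked, and still so for the second after the job is handed in, with the robot touching nothing.
It also fails if it takes over 72 s, if anything falls off the work surface, if the arm or the gripper's body presses on something with over 40 N, if the wrist force passes 120 N, or if a joint passes its speed limit or range.

ROBOT

A 6-joint arm with a two-finger parallel gripper is mounted at the origin on the work surface. World frame = base frame: x ahead of the robot, y to its left, z up, the work surface at z = 0. Lengths are in mm, angles in rad, forces in N, time in s.
With the tool pointing down it reaches from about 325 to 900 mm from the base axis. Payload 6.1 kg.
Tool frame: the origin (TCP) lies between the finger pads; the fingertips stand 19 mm ahead of it and the grasp point (between the pads) is the TCP (ctrl.tip_reach is the distance from the TCP to the fingertips, in mm); y points along the fingers, z is the direction in which the jaws open and shut, and the axes are right-handed (so a half turn about y gives the same grasp; the last joint's range is limited). The gripper opens to 87 mm and grips with 3 to 60 N. Pads are 19 mm wide; open, the fingers measure 117 mm over their backs; the gripper's body (75 mm by 190 mm) begins 51 mm behind the grasp point.
Start: joints at [1.193, 0.22, 1.526, -0, 1.395, -0.126], TCP at [155.716, 605.284, 241.538] pointing down, gripper open.
Joint ranges: [-2.98, 2.98], [-0.91, 2.08], [0.09, 2.57], [-1.24, 4.39], [0.2, 2.65], [-2.68, 2.68]. Speed limits (rad/s): [2.57, 2.57, 3.01, 3.14, 3.14, 3.14].

INTERFACE

Orientations are given as a unit quaternion [w, x, y, z].
In Python, from cell import telemetry, vision, job, ctrl gives the robot as it stands. The module is installed in compiled form; this text tells all that it offers.
- The arm moves only by the tool arm_command, never from a script. Its argument "commands" is a list of rows, each an object of numbers: "dx", "dy", "dz": the shift along the world's x, y, z in mm; "rx", "ry", "rz": the turn, a rotation vector about the world's x, y, z in rad; "hand": the opening in per cent of the stroke, from 0 (shut) to 100 (fully open). In form: [{"dx": .., "dy": .., "dz": .., "rx": .., "ry": .., "rz": .., "hand": ..}, ...]. A call has exactly 5 rows; each row shifts and turns the commanded pose from where the row before left it; what a row does not reach is not made up. A row lasts 1/12 s, in which the tool goes at most 41.7 mm and 7.16 degrees, less where a joint would pass 70% of its speed; a pose out of reach is approached as far as the arm can. A call is refused whole if a number of a shift passes 41.7 or a number of a turn 0.125, either way. A call with a gripper value outside its range is refused whole. The fingers move at their own pace and stop on an object; "grip_force" is the grip in N (left out, the last holds). Time passes only in rows, so rows that do not move let the fingers close, or fill a call up. It gives the time, the measured TCP pose, the force and the opening at its end, in the units of the state.
- telemetry.get_state(): the state, without advancing time (a new reading comes with each control period).
- vision.snapshot(name): name is "scene" or "top" or "wrist"; returns a dict with "image" (384x512x3 uint8, red, green, blue), "depth" (384x512 float32, mm along the optical axis (not along the pixel's ray), 0 where there is no reading), "K" (3x3 intrinsics, pixels), "eye" and "attitude" of the camera in the world; the wrist camera has in their place "hand_eye" (4x4, takes a point from camera to tool coordinates, whose origin is the TCP and whose axes are the tool frame's). Camera axes: x right, y up, looking along -z (the intrinsics and any distortion apply to the point x, -y, -z); pixel columns grow to the right and rows downward; lengths in mm; the calibration is good to about 2 mm. A picture is of the moment at which its call begins: read the wrist's pose just before it.
- job.sign_off(): hands the job in, once; it reports no verdict.
Trained networks look in the newest picture that a camera, given by its name, has taken for a name from the list of things; names that differ only in an ending like _2 or _b are one class to them, and where a whole thing is asked for, a point or a joint stands for the part that bears it (a point fixed in the world has none). Each returns a list of dicts, best first, with "conf" (0 to 1); they miss things now and then, are a little off and sometimes report something else, mostly with a low value. They report only what shows in the picture. A call takes as long as a camera call.
- vision.find_in(camera, query): "box" ([left, top, width, height] in pixels, round what is visible of it).
- vision.masks_of(camera, query): "pixels" (384x512 bool, what is visible of it) and "box" ([left, top, width, height] in pixels, round what is visible of it).
- vision.tip_of(camera, query): "location" ([row, column] in pixels: a listed point, or the origin of a listed thing).
The state is a dict: "clock": time; "q": joint angles; "joint_velocities": joint speeds; "effort": joint torques, N m; "tcp_pos": TCP position; "tcp_rot": TCP orientation; "ft_force": force on the tool from outside, world axes, zero at the start; "wrist_torque": the same for the moment, N m; "finger_gap": finger opening in mm.
Only numpy, scipy, OpenCV 4.12 (cv2) and the standard library are available. Lean on these libraries where they do the work, as an engineer would, in place of code of your own. Each camera call takes 0.05 s, during which the arm holds its last target. There are 200 camera calls.

## Working session

There is one attempt and no reset: what is moved stays moved. The work goes in short steps, Python scripts to look and compute and a tool call to move; the robot and the scene stay as the last step left them, time stands still between calls to the robot, and variables do not carry over. Pictures are saved under pics/ and viewed, about 8 in all and at most 12, crops included, and the job is handed in when it is done.

Besides the shell and the picture viewer there is one more tool, called after ">>>" as name(argument=value, ...) on one line, values as JSON. arm_command: Moves the arm, as the interface text tells. Its arguments: {"type":"object","properties":{"commands":{"type":"array"},"grip_force":{"type":"number"}},"required":["commands"]}

```bash
mkdir -p pics
cat > h.py <<'E'
import numpy as np, cv2
from cell import telemetry, vision, job, ctrl
from scipy.spatial.transform import Rotation as R
def rot(a):
    a=np.array(a,float)
    return a if a.shape==(3,3) else R.from_quat(a,scalar_first=True).as_matrix()
def snap(n):
    st=telemetry.get_state(); s=vision.snapshot(n)
    if 'hand_eye' in s:
        T=np.eye(4);T[:3,:3]=rot(st['tcp_rot']);T[:3,3]=st['tcp_pos'];s['T']=T@np.array(s['hand_eye'])
    else:
        T=np.eye(4);T[:3,:3]=rot(s['attitude']);T[:3,3]=s['eye'];s['T']=T
    return s
def cloud(s):
    d=s['depth'].astype(float);K=np.array(s['K']);v,u=np.mgrid[:d.shape[0],:d.shape[1]]
    P=np.stack([(u-K[0,2])*d/K[0,0],-(v-K[1,2])*d/K[1,1],-d],-1)
    W=P@s['T'][:3,:3].T+s['T'][:3,3]; W[d==0]=np.nan
    return W
def ray(s,rc):
    K=np.array(s['K']);p=np.array([(rc[1]-K[0,2])/K[0,0],-(rc[0]-K[1,2])/K[1,1],-1])
    return s['T'][:3,3],s['T'][:3,:3]@p
def atz(s,rc,z):
    o,d=ray(s,rc);return o+d*(z-o[2])/d[2]
def save(s,f): cv2.imwrite('pics/'+f,s['image'][:,:,::-1])
E
cat > a.py <<'E'
from h import *
np.set_printoptions(precision=1,suppress=True)
st=telemetry.get_state();print(st)
ims=[]
for c in ['scene','top']:
    s=snap(c);W=cloud(s);print(c,s['T'][:3,3],s.keys());ims.append(s['image'])
    for q in ['press','bed','work_stop','press_foot','ratchet_wheel','lever_grip','lever_pivot','bracket','bracket_end','pyramid_adapter','rotator_disc','bushing_block']:
        r=vision.tip_of(c,q)
        for x in r[:1]:
            rc=np.array(x['location']);i=rc.round().astype(int);i=np.clip(i,0,[383,511])
            print(q,round(x['conf'],2),rc,W[i[0],i[1]])
    np.save(c+'_W.npy',W)
    if c=='top': cv2.imwrite('pics/top1.png',s['image'][:,:,::-1])
    else: cv2.imwrite('pics/scene1.png',s['image'][:,:,::-1])
E
python3 a.py
```

```text
{'clock': 0.0, 'q': array([ 1.2,  0.2,  1.5,  0. ,  1.4, -0.1]), 'joint_velocities': array([-0.,  0.,  0.,  0.,  0., -0.]), 'effort': array([  0. , -49.5, -38.7,   0.1,   0.1,  -0. ]), 'tcp_pos': array([155.5, 604.7, 240.4]), 'tcp_rot': array([-0.7,  0.7, -0.1,  0.1]), 'ft_force': array([ 0.1, -0.3, -0. ]), 'wrist_torque': array([-0. ,  0.1,  0. ]), 'finger_gap': 86.8889810651036}
scene [1135.1  744.1 1068. ] dict_keys(['image', 'depth', 'K', 'eye', 'attitude', 'T'])
press 0.61 [263.8 243.9] [619.1  39.9  12.4]
bed 0.93 [256.3 245.7] [615.8  45.4  49.4]
work_stop 0.57 [263.9 233.5] [660.5  51.   53.8]
press_foot 0.51 [252.5 245.3] [613.2  37.7  57.1]
ratchet_wheel 0.59 [215.  225.6] [651.   10.7 201.8]
lever_grip 0.74 [169.7 221.4] [629.6 -33.1 310.1]
lever_pivot 0.74 [170.  219.3] [628.8 -43.4 303.2]
bracket 0.71 [235.3 296.4] [438.2  54.1  23.5]
bracket_end 0.86 [207.9 297.4] [438.3  49.  129.5]
pyramid_adapter 0.83 [288.9 346. ] [461.4 279.2  20. ]
rotator_disc 0.91 [340.5 292.9] [675.5 309.5  27.2]
bushing_block 0.85 [195.9 204.1] [ 547.1 -269.9    6.5]
top [ 434.3  -18.1 1100.8] dict_keys(['image', 'depth', 'K', 'eye', 'attitude', 'T'])
press 0.68 [175.6 255.4] [574.5  13.9 189.7]
bed 0.61 [174.2 253.5] [578.7  16.3 192.9]
ratchet_wheel 0.74 [156.8 272.1] [614.6 -24.9 220.3]
lever_grip 0.73 [149.7 280.8] [609.7 -42.2 317.1]
lever_pivot 0.84 [159.8 279.7] [608.3 -43.4 218.8]
bracket 0.94 [230.2 241.8] [449.5  52.2  11.3]
bracket_end 0.81 [234.5 241.5] [438.   44.4 127.8]
pyramid_adapter 0.94 [225.5 164.4] [454.7 264.   35.2]
rotator_disc 0.56 [158.5 162.7] [645.3 280.   23.6]
bushing_block 0.93 [199.5 370.5] [ 537.4 -290.6   54.6]
```

View pics/scene1.png

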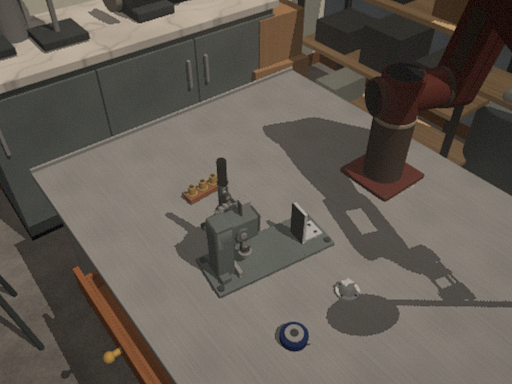

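View pics/top1.png

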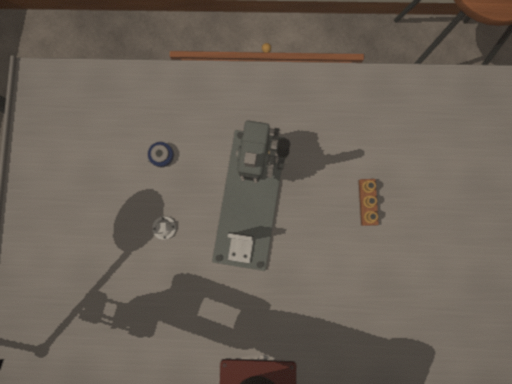

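The scene view shows the press yawed slightly clockwise, with the bracket standing at about (300,225). In the top view its upright leg is at row 235, columns 228-253. The lever is roughly upright at (220,170) in the scene view. Next I'll fit the geometry.

```bash
cat > b.py <<'E'
from h import *
np.set_printoptions(precision=3,suppress=True)
W=np.load('top_W.npy')
reg=(W[...,0]>330)&(W[...,0]<760)&(abs(W[...,1])<140)
m=(reg&(W[...,2]>9)).astype(np.uint8)
h,_=np.histogram(W[reg][:,2],bins=np.arange(-10,30,2));print('zhist',h)
m=reg&(W[...,2]>8)&(W[...,2]<20)
n,l,stt,_=cv2.connectedComponentsWithStats(m.astype(np.uint8));k=1+np.argmax(stt[1:,4]);P=W[l==k][:,:2].astype(np.float32)
r=cv2.minAreaRect(P);print('bed rect',r,stt[k]);print(cv2.boxPoints(r))
# bracket leg top & short leg top
b=reg&(W[...,0]<520)&(W[...,1]>0)&(W[...,1]<110)
for lo,hi in [(120,140),(19,30)]:
    P=W[b&(W[...,2]>lo)&(W[...,2]<hi)]
    print(len(P),P.mean(0),cv2.minAreaRect(P[:,:2].astype(np.float32)))
# head top, lever
for lo,hi in [(190,212),(270,345)]:
    P=W[reg&(W[...,2]>lo)&(W[...,2]<hi)];print(lo,len(P),np.median(P,0),P.max(0),cv2.minAreaRect(P[:,:2].astype(np.float32)))
print(vision.snapshot('top')['K'])
E
python3 b.py
```

```text
zhist [  25  176 1140 2424 2319  966  172   26  149  686 1638 1486  554  149
  107  180  156   69   17]
bed rect ((537.4111328125, 33.14478302001953), (149.72486877441406, 379.5610046386719), 82.28722381591797) [ 213  130   69  141 4511]
[[339.3   -15.57 ]
 [715.428 -66.51 ]
 [735.522  81.86 ]
 [359.395 132.8  ]]
126 [432.596  49.811 126.557] ((432.5525817871094, 49.673828125), (59.014488220214844, 12.929304122924805), 82.72608184814453)
461 [393.773  53.52   22.229] ((393.3196716308594, 51.53977584838867), (109.51902770996094, 63.139671325683594), 79.25479888916016)
190 1269 [644.554  15.117 198.833] [705.686  54.631 211.792] ((635.5377807617188, -2.3093338012695312), (103.79325866699219, 133.00042724609375), 82.72222900390625)
270 178 [615.108 -47.502 328.231] [632.413 -36.111 333.407] ((619.5546264648438, -47.70365905761719), (24.157821655273438, 22.87749671936035), 48.14840316772461)
[[390.94    0.    260.045]
 [  0.    390.94  192.301]
 [  0.      0.      1.   ]]
```

Run:
```python
from h import *
np.set_printoptions(precision=3,suppress=True)
st=telemetry.get_state();M=rot(st['tcp_rot']);print(M,st['tcp_pos'],ctrl.tip_reach)
c,s=np.cos(-.1346),np.sin(-.1346)
X=np.array([c,s]);Y=np.array([-s,c]);ram=np.array([606.8,23.8])
print('jaw yaw press', np.arctan2(M[:2,2]@Y,M[:2,2]@X))
for p in [(-176,2),(-170,2),(-102,0),(23.5,-70)]: print(p, ram+X*p[0]+Y*p[1])
Zt=np.r_[Y,0];Yt=np.array([0,0,-1.])
for sg in (1,-1):
    G=np.c_[np.cross(Yt,sg*Zt),Yt,sg*Zt];print(sg,R.from_matrix(G@M.T).as_rotvec())
```

```text
[[ 0.968  0.     0.249]
 [-0.249  0.     0.968]
 [-0.    -1.     0.   ]] [155.708 605.301 241.565] 19.0
jaw yaw press 1.4536428885381387
(-176, 2) [432.66  49.4 ]
(-170, 2) [438.606  48.595]
(-102, 0) [505.723  37.488]
(23.5, -70) [620.694 -48.72 ]
1 [-0.     0.     0.117]
-1 [ 0.     0.    -3.024]
```

>>> arm_command(commands=[{"dx":10,"dy":-20,"rz":0.0585},{"dx":14,"dy":-28,"rz":0.0585},{"dx":14,"dy":-28},{"dx":14,"dy":-28},{"dx":14,"dy":-28}])

```text
invalid input at $.commands[0]: expected keys dx, dy, dz, rx, ry, rz, hand
```

>>> arm_command(commands=[{"dx":14,"dy":-28},{"dx":14,"dy":-28},{"dx":14,"dy":-28},{"dx":14,"dy":-28},{"dx":14,"dy":-28}])

```text
invalid input at $.commands[0]: expected keys dx, dy, dz, rx, ry, rz, hand
```

>>> arm_command(commands=[{"dx":14,"dy":-28},{"dx":14,"dy":-28},{"dx":14,"dy":-28},{"dx":14,"dy":-28},{"dx":14,"dy":-28}])

```text
invalid input at $.commands[0]: expected keys dx, dy, dz, rx, ry, rz, hand
```

>>> arm_command(commands=[{"dx":14,"dy":-28,"dz":-12},{"dx":14,"dy":-28,"dz":-12},{"dx":14,"dy":-28,"dz":-12},{"dx":14,"dy":-28,"dz":-12},{"dx":1,"dy":-4,"dz":-12}])

```text
invalid input at $.commands[0]: expected keys dx, dy, dz, rx, ry, rz, hand
```

Run:
```python
from h import *
np.set_printoptions(precision=2,suppress=True)
s=snap('wrist');W=cloud(s);save(s,'w1.png')
st=telemetry.get_state();print(st['tcp_pos'],st['clock'],st['q'],rot(st['tcp_rot'])[:,2],s['T'][:3,3])
m=(W[...,2]>118)&(W[...,2]<140)&(W[...,0]>400)&(W[...,0]<470)&(abs(W[...,1]-50)<45)
P=W[m];print(len(P),P.mean(0),cv2.minAreaRect(P[:,:2].astype(np.float32)))
```

```text
[155.72 605.28 241.53] 1.4 [ 1.19  0.22  1.53 -0.    1.39 -0.13] [ 0.25  0.97 -0.  ] [ 88.64 623.22 384.57]
0 [nan nan nan] ((0.0, 0.0), (0.0, 0.0), 0.0)<stdin>:6: RuntimeWarning: Mean of empty slice.
  ret = um.true_divide(
```

View pics/w1.png

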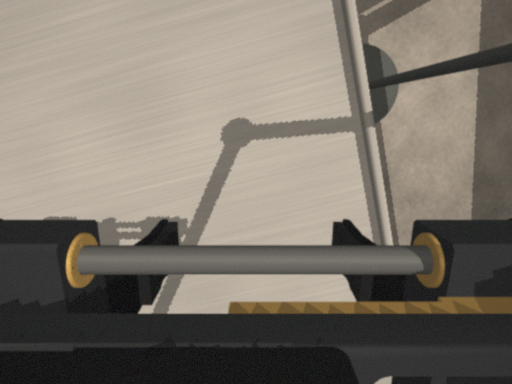

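The keys are all mandatory. This third picture showed only the empty bench, because the moves had been refused.

>>> arm_command(commands=[{"dx":10,"dy":-20,"dz":0,"rx":0,"ry":0,"rz":0.0585,"hand":100},{"dx":14,"dy":-28,"dz":0,"rx":0,"ry":0,"rz":0.0585,"hand":100},{"dx":14,"dy":-28,"dz":0,"rx":0,"ry":0,"rz":0,"hand":100},{"dx":14,"dy":-28,"dz":0,"rx":0,"ry":0,"rz":0,"hand":100},{"dx":14,"dy":-28,"dz":0,"rx":0,"ry":0,"rz":0,"hand":100}])

```text
clock: 1.82
tcp_pos: [222.0, 472.0, 241.5]
tcp_rot: [0.706, -0.706, 0.047, -0.047]
ft_force: [0.3, -0.7, 0.2]
finger_gap: 86.8
```

>>> arm_command(commands=[{"dx":14,"dy":-28,"dz":0,"rx":0,"ry":0,"rz":0,"hand":100},{"dx":14,"dy":-28,"dz":0,"rx":0,"ry":0,"rz":0,"hand":100},{"dx":14,"dy":-28,"dz":0,"rx":0,"ry":0,"rz":0,"hand":100},{"dx":14,"dy":-28,"dz":0,"rx":0,"ry":0,"rz":0,"hand":100},{"dx":14,"dy":-28,"dz":0,"rx":0,"ry":0,"rz":0,"hand":100}])

```text
clock: 2.23
tcp_pos: [292.1, 332.0, 241.7]
tcp_rot: [0.706, -0.705, 0.047, -0.048]
ft_force: [0.1, -0.6, -0.6]
finger_gap: 86.9
```

>>> arm_command(commands=[{"dx":14,"dy":-28,"dz":0,"rx":0,"ry":0,"rz":0,"hand":100},{"dx":14,"dy":-28,"dz":0,"rx":0,"ry":0,"rz":0,"hand":100},{"dx":14,"dy":-28,"dz":0,"rx":0,"ry":0,"rz":0,"hand":100},{"dx":14,"dy":-28,"dz":0,"rx":0,"ry":0,"rz":0,"hand":100},{"dx":14,"dy":-28,"dz":0,"rx":0,"ry":0,"rz":0,"hand":100}])

```text
clock: 2.65
tcp_pos: [362.2, 191.9, 241.9]
tcp_rot: [0.706, -0.705, 0.047, -0.048]
ft_force: [1.0, 0.7, 0.3]
finger_gap: 87.0
```

>>> arm_command(commands=[{"dx":14,"dy":-28,"dz":-10,"rx":0,"ry":0,"rz":0,"hand":100},{"dx":14,"dy":-28,"dz":-10,"rx":0,"ry":0,"rz":0,"hand":100},{"dx":14,"dy":-28,"dz":-10,"rx":0,"ry":0,"rz":0,"hand":100},{"dx":14,"dy":-28,"dz":-10,"rx":0,"ry":0,"rz":0,"hand":100},{"dx":1,"dy":-4,"dz":-10,"rx":0,"ry":0,"rz":0,"hand":100}])

```text
clock: 3.07
tcp_pos: [420.7, 73.6, 191.7]
tcp_rot: [-0.705, 0.706, -0.048, 0.05]
ft_force: [-0.3, 0.3, -0.2]
finger_gap: 87.2
```

```bash
cat > c.py <<'E'
from h import *
np.set_printoptions(precision=2,suppress=True)
s=snap('wrist');W=cloud(s);save(s,'w2.png')
st=telemetry.get_state();print(st['tcp_pos'],st['clock'],st['q'],rot(st['tcp_rot'])[:,2],s['T'][:3,3])
m=(W[...,2]>118)&(W[...,2]<140)&(W[...,0]>400)&(W[...,0]<470)&(abs(W[...,1]-50)<45)
P=W[m];print(len(P))
if len(P):print(P.mean(0),cv2.minAreaRect(P[:,:2].astype(np.float32)))
E
python3 c.py
```

```text
[418.56  74.82 189.27] 3.1167 [-0.01 -0.23  2.08 -0.    1.3  -1.44] [ 0.14  0.99 -0.  ] [351.77  84.12 334.49]
1789
[431.88  52.08 127.49] ((433.2507019042969, 51.80162811279297), (59.85618591308594, 13.779717445373535), 82.94387817382812)
```

>>> arm_command(commands=[{"dx":7,"dy":-12,"dz":-5,"rx":0,"ry":0,"rz":0,"hand":100},{"dx":7,"dy":-12,"dz":-12,"rx":0,"ry":0,"rz":0,"hand":100},{"dx":0,"dy":0,"dz":-25,"rx":0,"ry":0,"rz":0,"hand":100},{"dx":0,"dy":0,"dz":-25,"rx":0,"ry":0,"rz":0,"hand":100},{"dx":0,"dy":0,"dz":-25,"rx":0,"ry":0,"rz":0,"hand":100}])

```text
clock: 3.53
tcp_pos: [432.9, 54.2, 99.2]
tcp_rot: [0.706, -0.705, 0.047, -0.048]
ft_force: [0.1, -0.3, -0.5]
finger_gap: 87.2
```

>>> arm_command(commands=[{"dx":0,"dy":0,"dz":0,"rx":0,"ry":0,"rz":0,"hand":72},{"dx":0,"dy":0,"dz":0,"rx":0,"ry":0,"rz":0,"hand":72},{"dx":0,"dy":0,"dz":0,"rx":0,"ry":0,"rz":0,"hand":60},{"dx":0,"dy":0,"dz":0,"rx":0,"ry":0,"rz":0,"hand":60},{"dx":0,"dy":0,"dz":0,"rx":0,"ry":0,"rz":0,"hand":60}], grip_force=5)

```text
clock: 3.95
tcp_pos: [434.2, 53.2, 101.5]
tcp_rot: [-0.705, 0.706, -0.046, 0.049]
ft_force: [0.1, -3.4, 2.0]
finger_gap: 61.1
```

Run:
```python
from h import *
t=np.radians(np.linspace(0,90,21));s=70
x=-6.5*np.cos(t)+s*np.sin(t);z=6.5*np.sin(t)+s*np.cos(t)
d=np.diff(x)
print(np.c_[d*.991,-d*.134,np.diff(z)].round(1).tolist());print(telemetry.get_state()['tcp_pos'])
```

```text
[[5.5, -0.7, 0.3], [5.5, -0.7, -0.1], [5.4, -0.7, -0.6], [5.4, -0.7, -1.0], [5.3, -0.7, -1.4], [5.2, -0.7, -1.8], [5.0, -0.7, -2.2], [4.8, -0.7, -2.6], [4.6, -0.6, -3.0], [4.3, -0.6, -3.4], [4.1, -0.6, -3.7], [3.8, -0.5, -4.0], [3.4, -0.5, -4.3], [3.1, -0.4, -4.5], [2.7, -0.4, -4.8], [2.4, -0.3, -5.0], [2.0, -0.3, -5.2], [1.6, -0.2, -5.3], [1.1, -0.2, -5.4], [0.7, -0.1, -5.5]]
[434.15063815  53.2476965  101.465827  ]
```

>>> arm_command(commands=[{"dx":5.5,"dy":-0.7,"dz":0.5,"rx":0,"ry":0,"rz":0,"hand":60},{"dx":5.5,"dy":-0.7,"dz":0,"rx":0,"ry":0,"rz":0,"hand":60},{"dx":5.4,"dy":-0.7,"dz":-0.6,"rx":0,"ry":0,"rz":0,"hand":60},{"dx":5.4,"dy":-0.7,"dz":-1,"rx":0,"ry":0,"rz":0,"hand":60},{"dx":5.3,"dy":-0.7,"dz":-1.4,"rx":0,"ry":0,"rz":0,"hand":60}])

```text
clock: 4.37
tcp_pos: [461.1, 49.5, 97.4]
tcp_rot: [-0.705, 0.706, -0.047, 0.048]
ft_force: [-0.2, -1.5, 2.7]
finger_gap: 60.0
```

Run:
```python
from h import *
st=telemetry.get_state();print(st['tcp_pos'],st['ft_force'],st['finger_gap'])
s=snap('scene');i=cv2.resize(s['image'][170:290,180:380],(800,480),interpolation=cv2.INTER_CUBIC);cv2.imwrite('pics/s2.png',i[:,:,::-1])
```

```text
[461.08276711  49.51297706  97.41189597] [-0.17679374 -1.45619351  2.7026833 ] 59.959032670370355
```

View pics/s2.png

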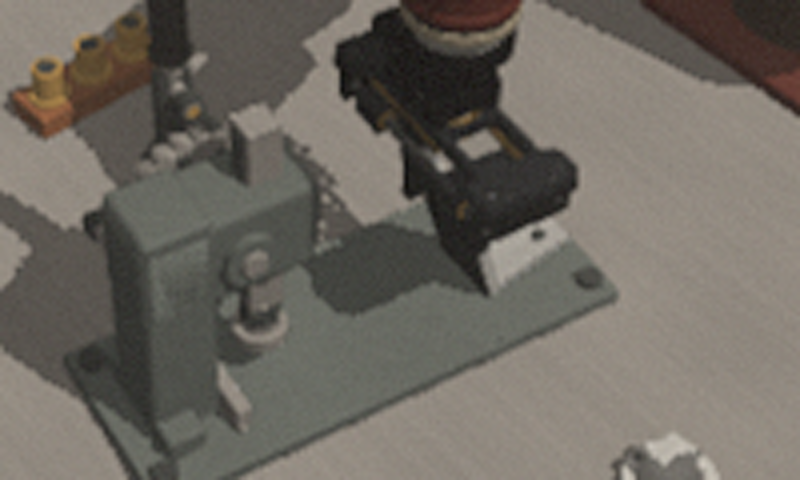

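The crop shows the bracket tipping on its heel at about (490,290), with the short leg lifting at the front. I'll continue along the arc.

>>> arm_command(commands=[{"dx":5.2,"dy":-0.7,"dz":-1.8,"rx":0,"ry":0,"rz":0,"hand":60},{"dx":5.0,"dy":-0.7,"dz":-2.2,"rx":0,"ry":0,"rz":0,"hand":60},{"dx":4.8,"dy":-0.7,"dz":-2.6,"rx":0,"ry":0,"rz":0,"hand":60},{"dx":4.6,"dy":-0.6,"dz":-3,"rx":0,"ry":0,"rz":0,"hand":60},{"dx":4.3,"dy":-0.6,"dz":-3.4,"rx":0,"ry":0,"rz":0,"hand":60}])

```text
clock: 4.83
tcp_pos: [484.9, 46.4, 84.1]
tcp_rot: [0.706, -0.705, 0.047, -0.048]
ft_force: [2.4, -0.2, 4.5]
finger_gap: 60.0
```

>>> arm_command(commands=[{"dx":4.1,"dy":-0.6,"dz":-3.7,"rx":0,"ry":0,"rz":0,"hand":60},{"dx":3.8,"dy":-0.5,"dz":-4,"rx":0,"ry":0,"rz":0,"hand":60},{"dx":3.4,"dy":-0.5,"dz":-4.3,"rx":0,"ry":0,"rz":0,"hand":60},{"dx":3.1,"dy":-0.4,"dz":-4.5,"rx":0,"ry":0,"rz":0,"hand":60},{"dx":2.7,"dy":-0.4,"dz":-4.8,"rx":0,"ry":0,"rz":0,"hand":60}])

```text
clock: 5.25
tcp_pos: [501.8, 44.1, 62.6]
tcp_rot: [0.706, -0.705, 0.047, -0.048]
ft_force: [3.6, -0.7, 3.9]
finger_gap: 59.7
```

Run:
```python
from h import *
st=telemetry.get_state();print(st['tcp_pos'],st['ft_force'],st['finger_gap'])
s=snap('scene');i=cv2.resize(s['image'][190:290,220:350],(780,600),interpolation=cv2.INTER_CUBIC);cv2.imwrite('pics/s3.png',i[:,:,::-1])
```

```text
[501.815467    44.07452311  62.59376038] [ 3.64818867 -0.6739912   3.90118788] 59.68503053885683
```

View pics/s3.png

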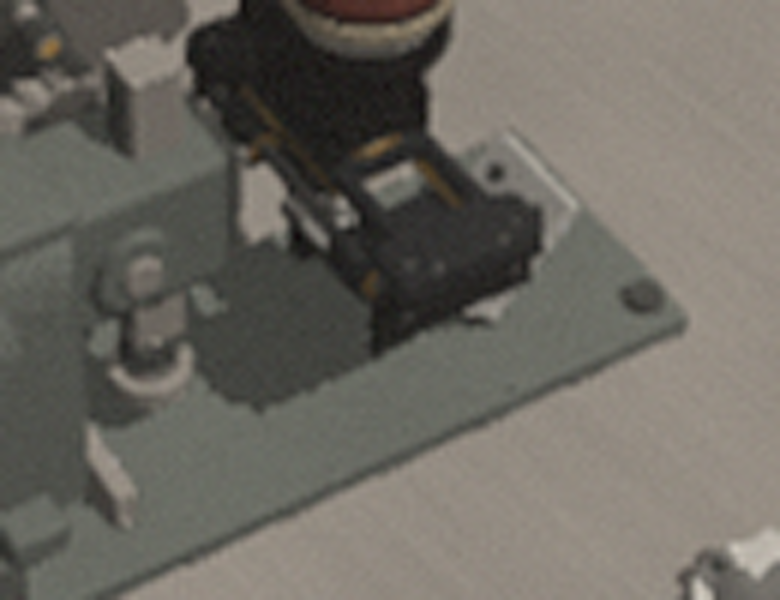

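The short leg is now steep (top edge from (510,130) to (575,205)), so the tilt is about 65°. I'll finish the arc.

>>> arm_command(commands=[{"dx":2.4,"dy":-0.3,"dz":-5,"rx":0,"ry":0,"rz":0,"hand":60},{"dx":2,"dy":-0.3,"dz":-5.2,"rx":0,"ry":0,"rz":0,"hand":60},{"dx":1.6,"dy":-0.2,"dz":-5.3,"rx":0,"ry":0,"rz":0,"hand":60},{"dx":1.1,"dy":-0.2,"dz":-5.4,"rx":0,"ry":0,"rz":0,"hand":60},{"dx":0.7,"dy":-0.1,"dz":-4,"rx":0,"ry":0,"rz":0,"hand":60}])

```text
clock: 5.72
tcp_pos: [507.5, 43.1, 36.3]
tcp_rot: [0.706, -0.705, 0.049, -0.047]
ft_force: [1.6, 0.1, -0.8]
finger_gap: 60.1
```

```bash
cat > d.py <<'E'
import sys
from h import *
np.set_printoptions(precision=1,suppress=True)
st=telemetry.get_state();print(st['tcp_pos'],st['ft_force'],st['finger_gap'],st['clock'])
c,sn=np.cos(-.1346),np.sin(-.1346);X=np.array([c,sn]);Y=np.array([-sn,c]);ram=np.array([606.8,23.8])
print('tcp in press',(st['tcp_pos'][:2]-ram)@X,(st['tcp_pos'][:2]-ram)@Y)
for cam in sys.argv[1:]:
    s=snap(cam);W=cloud(s)
    px=(W[...,:2]-ram)@X;py=(W[...,:2]-ram)@Y;z=W[...,2]
    v=np.all(s['image'].astype(int).min(-1,keepdims=True)>95,-1)
    for nm,lo,hi in [('legtop',18,34),('short',78,98)]:
        m=(px>-200)&(px<-20)&(abs(py)<45)&(z>lo)&(z<hi)
        if m.sum()<20: print(cam,nm,m.sum());continue
        r=cv2.minAreaRect(np.stack([px[m],py[m]],-1).astype(np.float32))
        print(cam,nm,m.sum(),r,'x',np.percentile(px[m],[2,50,98]),'y',np.percentile(py[m],[2,50,98]),'z',np.median(z[m]))
    save(s,'last_%s.png'%cam)
E
python3 d.py wrist
```

```text
[507.5  43.1  36.3] [ 1.6  0.1 -0.8] 60.06862170088089 5.7167
tcp in press -100.95645405101084 5.768585702964998
wrist legtop 3915 ((-145.08441162109375, 6.153682708740234), (77.80976104736328, 69.24224853515625), 89.84202575683594) x [-178.8 -172.3 -112.1] y [-23.6   6.4  35.8] z 31.711497564670566
wrist short 6467 ((-150.39407348632812, -0.7354660034179688), (101.98834991455078, 89.62071228027344), 3.923447847366333) x [-199.6 -197.3 -104.4] y [-39.6   2.3  41.8] z 83.39441952715613
```

View pics/last_wrist.png

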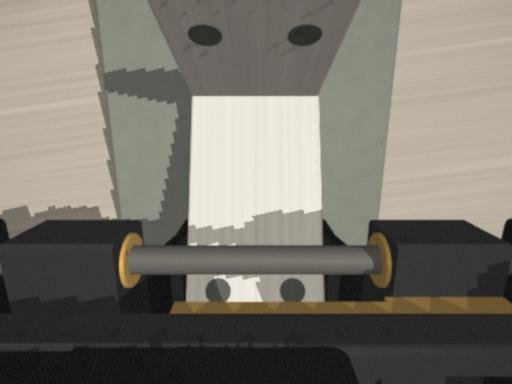

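The wrist view shows the long leg lying flat (rows 97-300) and the short leg standing at the top of the picture. I'll check the angles.

```bash
cat > e.py <<'E'
from h import *
np.set_printoptions(precision=2,suppress=True)
c,sn=np.cos(-.1346),np.sin(-.1346);X=np.array([c,sn]);Y=np.array([-sn,c]);ram=np.array([606.8,23.8])
s=snap('wrist');W=cloud(s);px=(W[...,:2]-ram)@X;py=(W[...,:2]-ram)@Y;z=W[...,2]
for r in range(5,240,15): print(r,px[r,256],py[r,256],z[r,256])
for r in (150,200):
    row=z[r];i=np.where((row>24)&(row<40))[0];i=i[(i>150)&(i<350)];print(r,i.min(),i.max(),py[r,i.min()],py[r,i.max()],px[r,i.min()])
E
python3 e.py
```

```text
5 -199.14685985675484 6.675975046626137 83.19919510232624
20 -196.96545056084105 6.691950990629941 77.17376649712486
35 -193.925632870902 6.705316422417162 72.45307946598136
50 -191.18307320991215 6.728853544246152 63.45170125622593
65 -187.70669960381935 6.754977965466307 53.57479516556933
80 -183.25840446105985 6.781445269094389 43.81237586436586
95 -178.0136598710482 6.81706909376949 30.476916112989414
110 -171.30967237375881 6.815920441339698 32.71828014387063
125 -164.6327739484508 6.815998110664265 34.44586021787009
140 -157.99645541562563 6.814905535012274 36.646222718093384
155 -151.45036192762234 6.812953153875301 39.178028350841686
170 -145.11229172850588 6.809185004084038 42.405180204227264
185 -138.59142271933274 6.809011211953639 44.19552861315432
200 -132.39946858927698 6.805935029052678 47.098291761652064
215 -126.0900808156887 6.8046917363582935 49.27476054074174
230 -120.01394316082683 6.802206060363872 51.90303767270764
150 190 319 -23.558505557119812 35.59626256620597 -153.49637523005813Traceback (most recent call last):
  File "e.py", line 7, in <module>
    row=z[r];i=np.where((row>24)&(row<40))[0];i=i[(i>150)&(i<350)];print(r,i.min(),i.max(),py[r,i.min()],py[r,i.max()],px[r,i.min()])
                                                                           ~~~~~^^
    return umr_minimum(a, axis, None, out, keepdims, initial, where)
ValueError: zero-size array to reduction operation minimum which has no identity
```

Depth says the leg is still about 20° off flat. It slid up in the pads, because they pivot at the TCP rather than near the tips. Dropping it from there would slap the facing. I'll stand it back up and regrip at the very top with only the fingertips, so it can be lowered fully.

>>> arm_command(commands=[{"dx":-4,"dy":0.5,"dz":10.8,"rx":0,"ry":0,"rz":0,"hand":60},{"dx":-5.6,"dy":0.7,"dz":9.6,"rx":0,"ry":0,"rz":0,"hand":60},{"dx":-6.8,"dy":0.9,"dz":9,"rx":0,"ry":0,"rz":0,"hand":60},{"dx":-7.8,"dy":1,"dz":8,"rx":0,"ry":0,"rz":0,"hand":60},{"dx":-8.7,"dy":1.2,"dz":7,"rx":0,"ry":0,"rz":0,"hand":60}], grip_force=6)

```text
clock: 6.23
tcp_pos: [473.8, 47.5, 81.6]
tcp_rot: [0.706, -0.705, 0.049, -0.046]
ft_force: [-0.3, -0.2, -3.4]
finger_gap: 59.7
```

>>> arm_command(commands=[{"dx":-9.5,"dy":1.3,"dz":5.8,"rx":0,"ry":0,"rz":0,"hand":60},{"dx":-10.1,"dy":1.4,"dz":4.7,"rx":0,"ry":0,"rz":0,"hand":60},{"dx":-10.6,"dy":1.4,"dz":3.4,"rx":0,"ry":0,"rz":0,"hand":60},{"dx":-11,"dy":1.5,"dz":2,"rx":0,"ry":0,"rz":0,"hand":60},{"dx":-11,"dy":1.5,"dz":0.7,"rx":0,"ry":0,"rz":0,"hand":60}])

```text
clock: 6.65
tcp_pos: [421.4, 54.6, 98.0]
tcp_rot: [0.706, -0.705, 0.049, -0.046]
ft_force: [-0.2, 0.1, -4.0]
finger_gap: 60.1
```

```bash
cat > f.py <<'E'
import sys
from h import *
np.set_printoptions(precision=1,suppress=True)
c,sn=np.cos(-.1346),np.sin(-.1346);X=np.array([c,sn]);Y=np.array([-sn,c]);ram=np.array([606.8,23.8])
st=telemetry.get_state();print(st['tcp_pos'],st['ft_force'],st['finger_gap'],st['clock'],'press',(st['tcp_pos'][:2]-ram)@X,(st['tcp_pos'][:2]-ram)@Y)
s=snap('wrist');W=cloud(s);px=(W[...,:2]-ram)@X;py=(W[...,:2]-ram)@Y;z=W[...,2];im=s['image']
for r in range(5,300,20): print(r,px[r,256],py[r,256],z[r,256],im[r,256])
save(s,'last_wrist.png')
E
python3 f.py
```

```text
[421.4  54.6  98. ] [-0.2  0.1 -4. ] 60.05677013084813 6.65 press -187.8437229275889 5.687247554792125
5 -329.96352433324296 6.923959815962446 -1.3683382422088641 [201 188 172]
25 -316.8205408376077 6.9317286002262435 0.19639709565396402 [202 191 176]
45 -303.8171096635692 6.943756621092468 -0.04411446378142614 [197 185 169]
65 -290.3321784302921 6.95520445822007 0.12896376310447977 [200 189 173]
85 -272.55913293958884 6.854964461165717 47.868075865112644 [229 225 214]
105 -261.15587708895725 6.872181112255629 44.90986980016598 [224 219 207]
125 -249.01499446714288 6.890663638232575 41.69760741452984 [223 218 206]
145 -236.0035396286948 6.911706139665217 37.746367914858666 [221 217 204]
165 -221.96321356862813 6.935074864563504 33.20984233190751 [221 216 204]
185 -210.73926652268995 6.915897112439995 45.17979114485075 [189 183 171]
205 -203.96270739372525 6.866847626905446 67.84333512187749 [187 181 168]
225 -198.9263622179514 6.823083825094432 87.69842893237063 [139 135 125]
245 -195.10784456863067 6.785284781498604 104.65471790561554 [99 95 90]
265 -216.85074657607223 6.617791379491201 165.7726636942047 [117 113 107]
285 -189.13096471069125 6.728559812001881 130.1903451584149 [184 177 167]
```

The bracket hangs about 17° from upright and its short leg overhangs the bed front. I'll tilt the tool back to set it upright, carry it 32 mm forward, then lower it until it touches.

>>> arm_command(commands=[{"dx":3,"dy":-0.4,"dz":5,"rx":0,"ry":0,"rz":0,"hand":60},{"dx":8,"dy":-1.1,"dz":3,"rx":-0.0134,"ry":-0.099,"rz":0,"hand":60},{"dx":8,"dy":-1.1,"dz":0,"rx":-0.0134,"ry":-0.099,"rz":0,"hand":60},{"dx":8,"dy":-1.1,"dz":0,"rx":-0.0134,"ry":-0.099,"rz":0,"hand":60},{"dx":5,"dy":-2.7,"dz":0,"rx":0,"ry":0,"rz":0,"hand":60}], grip_force=15)

```text
clock: 7.12
tcp_pos: [452.2, 48.6, 104.3]
tcp_rot: [-0.691, 0.705, 0.058, 0.151]
ft_force: [-1.3, 0.1, -5.1]
finger_gap: 60.2
```

```bash
python3 f.py
```

```text
[452.2  48.6 104.3] [-1.3  0.1 -5.1] 60.17975899239952 7.1167 press -156.52189378479412 3.7961559184828713
5 -263.1728133161844 4.860204986086028 -0.9400899360779817 [208 199 182]
25 -253.11998580487145 4.859958352321523 13.163884305601158 [153 156 142]
45 -242.47094514158331 4.885784568131319 14.411772071898866 [154 159 145]
65 -230.82876268318765 4.919379424038858 12.962699544847538 [157 160 146]
85 -222.4970232040188 4.90788778244154 30.576354930831798 [242 240 232]
105 -210.61335999176782 4.938753091779107 30.895627264182394 [243 240 233]
125 -198.4167412230043 4.967785956797892 32.611739078943 [242 240 232]
145 -184.61556829562676 5.005159295244724 32.18068142390095 [241 239 231]
165 -170.91999890604706 5.037663649356303 34.15841297121091 [163 159 149]
185 -162.00799586514185 5.039270527326744 45.703662247221445 [149 145 135]
205 -163.4162978707904 4.9868087369879435 71.28165165962307 [145 140 130]
225 -164.27567958742816 4.946184663608526 91.40942337042387 [143 139 130]
245 -165.1830598894303 4.911808469783113 108.19113985217432 [99 97 89]
265 -205.0326004791364 4.705310874186619 161.18058432740534 [134 130 122]
285 -167.27964440499954 4.855844748910433 134.6504041854858 [168 162 151]
```

>>> arm_command(commands=[{"dx":0,"dy":0,"dz":-2.5,"rx":0,"ry":0,"rz":0,"hand":60},{"dx":0,"dy":0,"dz":-2.5,"rx":0,"ry":0,"rz":0,"hand":60},{"dx":0,"dy":0,"dz":-2,"rx":0,"ry":0,"rz":0,"hand":60},{"dx":0,"dy":0,"dz":-1,"rx":0,"ry":0,"rz":0,"hand":60},{"dx":0,"dy":0,"dz":0,"rx":0,"ry":0,"rz":0,"hand":60}])

```text
clock: 7.58
tcp_pos: [455.4, 47.9, 98.3]
tcp_rot: [-0.691, 0.705, 0.058, 0.152]
ft_force: [0.2, -0.3, -3.6]
finger_gap: 59.7
```

>>> arm_command(commands=[{"dx":0,"dy":0,"dz":-0.7,"rx":0,"ry":0,"rz":0,"hand":60},{"dx":0,"dy":0,"dz":-0.7,"rx":0,"ry":0,"rz":0,"hand":60},{"dx":0,"dy":0,"dz":-0.6,"rx":0,"ry":0,"rz":0,"hand":60},{"dx":0,"dy":0,"dz":0,"rx":0,"ry":0,"rz":0,"hand":60},{"dx":0,"dy":0,"dz":0,"rx":0,"ry":0,"rz":0,"hand":60}])

```text
clock: 8.0
tcp_pos: [455.9, 48.0, 97.3]
tcp_rot: [-0.69, 0.705, 0.059, 0.153]
ft_force: [-0.6, -0.2, -0.8]
finger_gap: 60.0
```

>>> arm_command(commands=[{"dx":0,"dy":0,"dz":0,"rx":0,"ry":0,"rz":0,"hand":75},{"dx":0,"dy":0,"dz":0,"rx":0,"ry":0,"rz":0,"hand":90},{"dx":0,"dy":0,"dz":0,"rx":0,"ry":0,"rz":0,"hand":90},{"dx":0,"dy":0,"dz":15,"rx":0,"ry":0,"rz":0,"hand":90},{"dx":0,"dy":0,"dz":15,"rx":0,"ry":0,"rz":0,"hand":90}])

```text
clock: 8.42
tcp_pos: [454.7, 48.1, 126.3]
tcp_rot: [-0.691, 0.705, 0.057, 0.152]
ft_force: [0.9, 0.4, 0.5]
finger_gap: 76.6
```

```bash
python3 f.py
python3 - <<'E'
from h import *
np.set_printoptions(precision=1,suppress=True)
c,sn=np.cos(-.1346),np.sin(-.1346);X=np.array([c,sn]);Y=np.array([-sn,c]);ram=np.array([606.8,23.8])
s=snap('top');W=cloud(s);px=(W[...,:2]-ram)@X;py=(W[...,:2]-ram)@Y;z=W[...,2]
s=snap('scene');W=cloud(s)
im=s['image'][170:290,220:350]
cv2.imwrite('pics/s4.png',cv2.resize(im,(650,600))[:,:,::-1])
E
```

```text
[454.7  48.1 126.3] [0.9 0.4 0.5] 76.55153311993605 8.4167 press -154.01667943941604 3.617257705916418
5 -260.4767304229653 4.834964232427148 -0.38889537707180466 [207 195 179]
25 -249.43239910863846 4.823530364453355 14.66963480385877 [150 152 139]
45 -237.43742687403227 4.847850859275789 13.323451035965604 [153 157 143]
65 -224.89530715363202 4.8685722740841095 14.184426359212836 [148 152 138]
85 -213.620745028259 4.868310468227183 24.059252277312027 [239 236 228]
105 -200.08211439369927 4.890906658457676 24.878593126441274 [238 235 226]
125 -185.07328947166317 4.919694446469283 23.98600093754868 [237 235 225]
145 -169.18005751608086 4.948483748001414 23.85739272757573 [237 234 224]
165 -158.76634820288743 4.93977325952778 37.058505081645364 [172 167 155]
185 -158.7741046204271 4.878598797029078 66.52607376667734 [146 141 132]
205 -158.80477358772185 4.829357567349318 90.2243174683529 [142 137 129]
225 -158.68289408924835 4.78962122353421 109.4749448771816 [142 137 129]
245 -158.02561077710763 4.758648395566023 124.96619364164576 [99 96 92]
265 -202.81889918837547 4.556824958964012 183.47505200918076 [130 125 116]
285 -2.9892707166441204 5.267509166815068 13.84762642796548 [155 158 142]
```

View pics/s4.png

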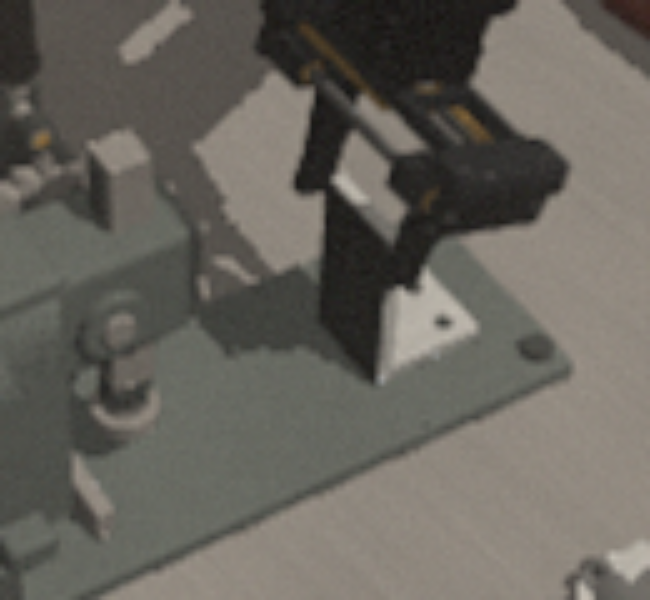

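The bracket stands squarely again, with its black facing towards the ram and heel at press x ≈ -146. I'll regrip with fingertips at the top edge and compute a corrected arc.

Run:
```python
import numpy as np
th=np.radians(np.linspace(0,90,31));ph=np.interp(np.degrees(th),[0,60,90],[.3,.3,0])
xh=-np.interp(np.degrees(th),[0,45,80,90],[0,0,12,12])
s=109.5
cx=xh-6.5*np.cos(th)+s*np.sin(th);cz=6.5*np.sin(th)+s*np.cos(th)
x=cx-13.5*np.sin(ph);z=cz+13.5*np.cos(ph)
d=np.diff(x)
for i,(a,b,c,e) in enumerate(zip(d*.991,-d*.134,np.diff(z),-np.diff(ph))): print(i,round(a,1),round(b,1),round(c,1),round(e,3))
print(x[-1]-x[0],z[-1]-z[0])
```

```text
0 5.7 -0.8 0.2 -0.0
1 5.7 -0.8 -0.1 -0.0
2 5.7 -0.8 -0.4 -0.0
3 5.6 -0.8 -0.7 -0.0
4 5.6 -0.8 -1.0 -0.0
5 5.5 -0.7 -1.3 -0.0
6 5.5 -0.7 -1.6 -0.0
7 5.4 -0.7 -1.9 -0.0
8 5.3 -0.7 -2.2 -0.0
9 5.2 -0.7 -2.4 -0.0
10 5.0 -0.7 -2.7 -0.0
11 4.9 -0.7 -3.0 -0.0
12 4.7 -0.6 -3.2 -0.0
13 4.5 -0.6 -3.5 -0.0
14 4.4 -0.6 -3.7 -0.0
15 3.1 -0.4 -3.9 -0.0
16 2.9 -0.4 -4.1 -0.0
17 2.7 -0.4 -4.3 -0.0
18 2.5 -0.3 -4.5 -0.0
19 2.2 -0.3 -4.7 -0.0
20 2.4 -0.3 -4.8 0.03
21 2.1 -0.3 -4.9 0.03
22 1.9 -0.3 -5.1 0.03
23 1.6 -0.2 -5.2 0.03
24 1.3 -0.2 -5.3 0.03
25 1.0 -0.1 -5.4 0.03
26 1.1 -0.1 -5.5 0.03
27 1.5 -0.2 -5.6 0.03
28 1.2 -0.2 -5.7 0.03
29 0.9 -0.1 -5.7 0.03
107.98952278992809 -102.39704260319567
```

>>> arm_command(commands=[{"dx":-2,"dy":0.7,"dz":9,"rx":0,"ry":0,"rz":0,"hand":80},{"dx":0,"dy":0,"dz":0,"rx":0,"ry":0,"rz":0,"hand":60},{"dx":0,"dy":0,"dz":0,"rx":0,"ry":0,"rz":0,"hand":60},{"dx":0,"dy":0,"dz":0,"rx":0,"ry":0,"rz":0,"hand":60},{"dx":0,"dy":0,"dz":0,"rx":0,"ry":0,"rz":0,"hand":60}], grip_force=8)

```text
clock: 8.98
tcp_pos: [453.3, 48.6, 135.4]
tcp_rot: [-0.69, 0.705, 0.058, 0.152]
ft_force: [-0.5, -0.7, 0.1]
finger_gap: 60.1
```

Drag it 37 mm to the front.

>>> arm_command(commands=[{"dx":-5,"dy":0.7,"dz":0,"rx":0,"ry":0,"rz":0,"hand":60},{"dx":-8,"dy":1.1,"dz":0,"rx":0,"ry":0,"rz":0,"hand":60},{"dx":-8,"dy":1.1,"dz":0,"rx":0,"ry":0,"rz":0,"hand":60},{"dx":-8,"dy":1.1,"dz":0,"rx":0,"ry":0,"rz":0,"hand":60},{"dx":-7,"dy":0.9,"dz":0,"rx":0,"ry":0,"rz":0,"hand":60}], grip_force=8)

```text
clock: 9.4
tcp_pos: [416.9, 53.7, 135.5]
tcp_rot: [-0.691, 0.705, 0.058, 0.152]
ft_force: [2.4, -0.6, -0.1]
finger_gap: 59.9
```

```bash
python3 f.py
```

```text
[416.9  53.7 135.5] [ 2.4 -0.6 -0.1] 59.86096990394883 9.4 press -192.23200669445148 4.117558839709815
5 -298.33814899832225 5.415982435765986 -0.3101976894067491 [208 197 180]
25 -286.0318681481369 5.4345549589651725 0.14022549118735128 [216 205 188]
45 -273.06215675635605 5.45293465208356 1.119100013274334 [211 201 183]
65 -259.01574304951424 5.477943748329295 0.024371045820657855 [185 176 160]
85 -249.50215656665975 5.4368790823876365 23.773405586844945 [242 241 234]
105 -235.35790459014174 5.4575534859623644 24.574823179127378 [242 240 232]
125 -220.17697043259813 5.4806918967148315 25.034410435236964 [241 239 231]
145 -203.5826978146274 5.508007764804476 24.682502603285172 [241 238 229]
165 -194.91637078978826 5.479399149778973 42.60136413559371 [180 173 162]
185 -194.75227933063562 5.409555562068384 72.20172932886689 [149 146 135]
205 -194.853235591965 5.352063317875352 96.40843821015991 [149 144 134]
225 -195.46771243175434 5.302455651404421 116.94005037753061 [150 146 137]
245 -191.89304079249126 5.278813183573884 129.3312099265888 [112 109 103]
265 -240.47643310876433 5.052951603072283 191.9593916686911 [135 131 122]
285 -30.608511296873157 5.808586418165482 14.32393731334983 [161 164 149]
```

>>> arm_command(commands=[{"dx":5.7,"dy":-0.8,"dz":0.2,"rx":0,"ry":0,"rz":0,"hand":60},{"dx":5.7,"dy":-0.8,"dz":-0.1,"rx":0,"ry":0,"rz":0,"hand":60},{"dx":5.7,"dy":-0.8,"dz":-0.4,"rx":0,"ry":0,"rz":0,"hand":60},{"dx":5.6,"dy":-0.8,"dz":-0.7,"rx":0,"ry":0,"rz":0,"hand":60},{"dx":5.6,"dy":-0.8,"dz":-1,"rx":0,"ry":0,"rz":0,"hand":60}], grip_force=4)

```text
clock: 9.87
tcp_pos: [446.8, 49.5, 133.8]
tcp_rot: [-0.691, 0.705, 0.058, 0.152]
ft_force: [-0.7, 0.7, 0.5]
finger_gap: 60.1
```

>>> arm_command(commands=[{"dx":5.5,"dy":-0.7,"dz":-1.3,"rx":0,"ry":0,"rz":0,"hand":60},{"dx":5.5,"dy":-0.7,"dz":-1.6,"rx":0,"ry":0,"rz":0,"hand":60},{"dx":5.4,"dy":-0.7,"dz":-1.9,"rx":0,"ry":0,"rz":0,"hand":60},{"dx":5.3,"dy":-0.7,"dz":-2.2,"rx":0,"ry":0,"rz":0,"hand":60},{"dx":5.2,"dy":-0.7,"dz":-2.4,"rx":0,"ry":0,"rz":0,"hand":60}])

```text
clock: 10.28
tcp_pos: [473.7, 46.0, 124.6]
tcp_rot: [-0.69, 0.705, 0.059, 0.153]
ft_force: [0.4, 0.3, 0.9]
finger_gap: 60.0
```

>>> arm_command(commands=[{"dx":5.0,"dy":-0.7,"dz":-2.7,"rx":0,"ry":0,"rz":0,"hand":60},{"dx":4.9,"dy":-0.7,"dz":-3,"rx":0,"ry":0,"rz":0,"hand":60},{"dx":4.7,"dy":-0.6,"dz":-3.2,"rx":0,"ry":0,"rz":0,"hand":60},{"dx":4.5,"dy":-0.6,"dz":-3.5,"rx":0,"ry":0,"rz":0,"hand":60},{"dx":4.4,"dy":-0.6,"dz":-3.7,"rx":0,"ry":0,"rz":0,"hand":60}])

```text
clock: 10.7
tcp_pos: [496.9, 42.8, 108.2]
tcp_rot: [-0.69, 0.705, 0.058, 0.153]
ft_force: [1.2, -0.1, 0.9]
finger_gap: 60.2
```

```bash
python3 f.py
```

```text
[496.9  42.8 108.2] [ 1.2 -0.1  0.9] 60.17552082817149 10.7 press -111.43137752474357 4.057626392901866
5 -218.4052594478076 5.118349142216031 66.29713480262907 [156 152 140]
25 -210.17394945114967 5.151392037874788 57.865149062349104 [155 150 141]
45 -200.46760465530363 5.189294045687913 48.38977092353514 [154 150 138]
65 -188.78041335173734 5.235654798156234 36.66202328996974 [154 149 138]
85 -177.18118464029553 5.260518240075751 34.33329452564996 [234 230 220]
105 -168.13292489216292 5.2526877481381105 44.503108958730195 [234 231 220]
125 -158.95519047264435 5.249216206497059 52.85005192703852 [235 231 222]
145 -150.21442093079153 5.244349922886876 61.48640006051576 [235 231 221]
165 -142.08735644117715 5.237464084469422 70.55592389098734 [167 163 153]
185 -133.96523789639662 5.232527301740815 78.76368511371959 [168 162 153]
205 -125.64983844893084 5.229961080679153 86.07138419230478 [168 162 151]
225 -118.50603240243747 5.222877614749584 94.49740653818577 [167 164 154]
245 -111.22022822274735 5.217875517067887 102.11258619035631 [113 110 104]
265 -160.29106717811663 4.99194570599492 165.1230517673699 [125 121 113]
285 -18.64595775466527 5.497964624705428 47.578770515527935 [140 133 122]
```

The bracket is at 45° as planned. I'll continue.

>>> arm_command(commands=[{"dx":3.1,"dy":-0.4,"dz":-3.9,"rx":0,"ry":0,"rz":0,"hand":60},{"dx":2.9,"dy":-0.4,"dz":-4.1,"rx":0,"ry":0,"rz":0,"hand":60},{"dx":2.7,"dy":-0.4,"dz":-4.3,"rx":0,"ry":0,"rz":0,"hand":60},{"dx":2.5,"dy":-0.3,"dz":-4.5,"rx":0,"ry":0,"rz":0,"hand":60},{"dx":2.2,"dy":-0.3,"dz":-4.7,"rx":0,"ry":0,"rz":0,"hand":60}])

```text
clock: 11.17
tcp_pos: [509.7, 41.1, 86.3]
tcp_rot: [-0.691, 0.705, 0.058, 0.152]
ft_force: [2.4, -0.8, 0.6]
finger_gap: 60.2
```

>>> arm_command(commands=[{"dx":2.4,"dy":-0.3,"dz":-4.8,"rx":0.004,"ry":0.03,"rz":0,"hand":60},{"dx":2.1,"dy":-0.3,"dz":-4.9,"rx":0.004,"ry":0.03,"rz":0,"hand":60},{"dx":1.9,"dy":-0.3,"dz":-5.1,"rx":0.004,"ry":0.03,"rz":0,"hand":60},{"dx":1.6,"dy":-0.2,"dz":-5.2,"rx":0.004,"ry":0.03,"rz":0,"hand":60},{"dx":1.3,"dy":-0.2,"dz":-5.3,"rx":0.004,"ry":0.03,"rz":0,"hand":60}])

```text
clock: 11.58
tcp_pos: [518.0, 39.9, 60.1]
tcp_rot: [-0.7, 0.707, 0.003, 0.098]
ft_force: [1.9, 0.4, -0.4]
finger_gap: 59.9
```

```bash
python3 f.py
```

```text
[518.   39.9  60.1] [ 1.9  0.4 -0.4] 59.90062222063881 11.5833 press -90.17102601721999 4.024844254337527
5 -195.45651947577713 4.979989676980869 82.20587682293905 [90 90 83]
25 -191.80725588515153 5.022840921767432 63.84752046673191 [91 88 83]
45 -186.0924946595358 5.072305725305494 43.54722769272567 [91 89 84]
65 -177.91973160727133 5.111738921289707 29.510195831321425 [233 229 219]
85 -168.87798523841332 5.117020927763374 32.345700891739966 [232 229 219]
105 -159.64399626518733 5.123809094104925 34.57389934561394 [231 228 218]
125 -150.18146057636744 5.131187734420262 36.654906335910425 [231 228 218]
145 -140.56799172105323 5.138056936564044 39.06947465550476 [232 227 218]
165 -130.9508474628203 5.143612046264641 42.11561515409943 [230 226 216]
185 -120.7359060092835 5.152351953946044 43.99111189039726 [230 226 216]
205 -110.60730729130009 5.1591746551388535 46.73362879158009 [149 146 136]
225 -100.56325775764897 5.164782219099278 50.007970534479284 [150 146 137]
245 -89.59303009410549 5.174095779710295 52.05689817289263 [100  97  92]
265 -128.96103336635008 4.977025145766656 123.08400197484643 [114 112 103]
285 -31.8438581786759 5.3239126921333195 14.569540177626521 [109 111 102]
```

>>> arm_command(commands=[{"dx":0.8,"dy":-0.1,"dz":-5.4,"rx":0.004,"ry":0.03,"rz":0,"hand":60},{"dx":0.8,"dy":-0.1,"dz":-5.5,"rx":0.004,"ry":0.03,"rz":0,"hand":60},{"dx":1.0,"dy":-0.2,"dz":-5.6,"rx":0.004,"ry":0.03,"rz":0,"hand":60},{"dx":1.0,"dy":-0.2,"dz":-5.5,"rx":0.004,"ry":0.03,"rz":0,"hand":60},{"dx":0.9,"dy":-0.1,"dz":-3.5,"rx":0.004,"ry":0.03,"rz":0,"hand":60}])

```text
clock: 12.05
tcp_pos: [521.8, 39.3, 34.4]
tcp_rot: [-0.705, 0.706, -0.05, 0.045]
ft_force: [-0.6, 0.6, 3.7]
finger_gap: 60.0
```

>>> arm_command(commands=[{"dx":0,"dy":0,"dz":-1,"rx":0,"ry":0,"rz":0,"hand":60},{"dx":0,"dy":0,"dz":0,"rx":0,"ry":0,"rz":0,"hand":60},{"dx":0,"dy":0,"dz":0,"rx":0,"ry":0,"rz":0,"hand":60},{"dx":0,"dy":0,"dz":0,"rx":0,"ry":0,"rz":0,"hand":60},{"dx":0,"dy":0,"dz":0,"rx":0,"ry":0,"rz":0,"hand":60}])

```text
clock: 12.47
tcp_pos: [522.3, 39.2, 34.6]
tcp_rot: [-0.705, 0.706, -0.049, 0.046]
ft_force: [-1.3, -0.7, -0.8]
finger_gap: 59.8
```

```bash
python3 f.py
```

```text
[522.3  39.2  34.6] [-1.3 -0.7 -0.8] 59.75992651754826 12.4667 press -85.78776696246334 3.9618670410788774
5 -182.65547160752294 4.890811622553678 85.12120712386991 [98 95 89]
25 nan nan nan [92 91 85]
45 -181.76063102148387 4.976911822224051 39.17780732078862 [94 90 86]
65 -175.68112188570174 5.005060674283924 27.318635519395144 [157 152 144]
85 -167.03907995913255 5.014336806514856 27.036966076556638 [232 229 220]
105 -158.0768949006726 5.022683783188986 27.431253028095085 [232 229 219]
125 -148.87977495233773 5.031218865011331 27.852433188876688 [232 228 218]
145 -139.406174965239 5.040631944281135 27.95115498123957 [231 227 217]
165 -129.53954117677685 5.051503585922766 27.477998977339183 [230 227 217]
185 -119.22892977929857 5.063252929391976 26.774040702522 [230 226 217]
205 -108.9648394193974 5.0719672798548245 27.68138443905795 [229 225 215]
225 -98.35304347006907 5.08160275984101 28.281916929298404 [148 144 135]
245 -87.20585159131574 5.092789300938879 28.338455069624132 [103  99  93]
265 -115.15225432958776 4.92553725297043 103.26841695003168 [112 109 103]
285 -54.43661628233234 5.1541083841151325 13.170646320160785 [91 94 86]
```

The leg now lies flat: its top measures z ≈ 27-28 along its whole length, with heel at press x ≈ -192. I'll release it and go to the short leg's sides with a tilted tool to slide it in.

>>> arm_command(commands=[{"dx":0,"dy":0,"dz":0,"rx":0,"ry":0,"rz":0,"hand":78},{"dx":0,"dy":0,"dz":0,"rx":0,"ry":0,"rz":0,"hand":90},{"dx":0,"dy":0,"dz":0,"rx":0,"ry":0,"rz":0,"hand":90},{"dx":0,"dy":0,"dz":20,"rx":0,"ry":0,"rz":0,"hand":90},{"dx":0,"dy":0,"dz":30,"rx":0,"ry":0,"rz":0,"hand":90}])

```text
clock: 12.93
tcp_pos: [520.7, 39.2, 82.7]
tcp_rot: [-0.705, 0.706, -0.051, 0.044]
ft_force: [0.9, -0.1, 0.5]
finger_gap: 76.9
```

>>> arm_command(commands=[{"dx":0,"dy":0,"dz":30,"rx":0,"ry":0,"rz":0,"hand":90},{"dx":-20,"dy":2.7,"dz":5,"rx":-0.0134,"ry":-0.099,"rz":0,"hand":90},{"dx":-30,"dy":4,"dz":0,"rx":-0.0134,"ry":-0.099,"rz":0,"hand":90},{"dx":-30,"dy":4,"dz":0,"rx":-0.0134,"ry":-0.099,"rz":0,"hand":90},{"dx":-20,"dy":2.7,"dz":0,"rx":0,"ry":0,"rz":0,"hand":90}])

```text
clock: 13.35
tcp_pos: [419.3, 52.9, 115.8]
tcp_rot: [-0.691, 0.706, 0.053, 0.147]
ft_force: [-1.8, 1.1, -1.1]
finger_gap: 78.3
```

>>> arm_command(commands=[{"dx":0,"dy":0,"dz":-17,"rx":0,"ry":0,"rz":0,"hand":90},{"dx":0,"dy":0,"dz":-17,"rx":0,"ry":0,"rz":0,"hand":90},{"dx":0,"dy":0,"dz":-17,"rx":0,"ry":0,"rz":0,"hand":90},{"dx":0,"dy":0,"dz":-13,"rx":0,"ry":0,"rz":0,"hand":90},{"dx":0,"dy":0,"dz":0,"rx":0,"ry":0,"rz":0,"hand":90}])

```text
clock: 13.77
tcp_pos: [423.9, 52.2, 54.0]
tcp_rot: [-0.691, 0.706, 0.053, 0.147]
ft_force: [-0.2, -0.5, -1.1]
finger_gap: 78.2
```

```bash
python3 f.py;python3 - <<'E'
from h import *
s=snap('scene');im=s['image'][170:290,220:350]
cv2.imwrite('pics/s5.png',cv2.resize(im,(650,600))[:,:,::-1])
E
```

```text
[423.9  52.2  54. ] [-0.2 -0.5 -1.1] 78.15698073463065 13.7667 press -185.04550897470364 3.6173058058655103
5 -292.78528958050686 4.669730285156554 -0.6322346568497608 [220 213 194]
25 -284.3911861521406 4.680720350396567 0.3725031690813978 [221 212 195]
45 -275.47736937548564 4.693855600696565 0.18868637531980426 [220 212 195]
65 -266.0064770688986 4.7076458360872895 0.13505593701009388 [221 213 194]
85 -258.5393349979119 4.703791659890055 12.66816764475385 [157 160 146]
105 -248.86075019068022 4.716581380335152 13.725946407765008 [162 163 150]
125 -238.22050824620885 4.732206113478105 13.553107359901531 [168 170 156]
145 -227.08477338584933 4.74773201751662 14.077924936836894 [163 166 152]
165 -215.4329050851727 4.7634175119577895 15.10527837473802 [107 108  97]
185 -201.66251525453222 4.7849588093090265 13.754364279783601 [101 103  96]
205 -191.67959740771346 4.791995621425173 20.101284414254735 [159 153 143]
225 -191.32117841876718 4.770243477304776 39.11929207595085 [155 150 140]
245 -191.90171537848533 4.749563669955492 56.059485500785385 [105 103  97]
265 -232.7681339987159 4.625302473863478 111.58764533623844 [139 134 127]
285 -192.06023933649544 4.719481150941609 81.55107883331841 [184 179 165]
```

View pics/s5.png

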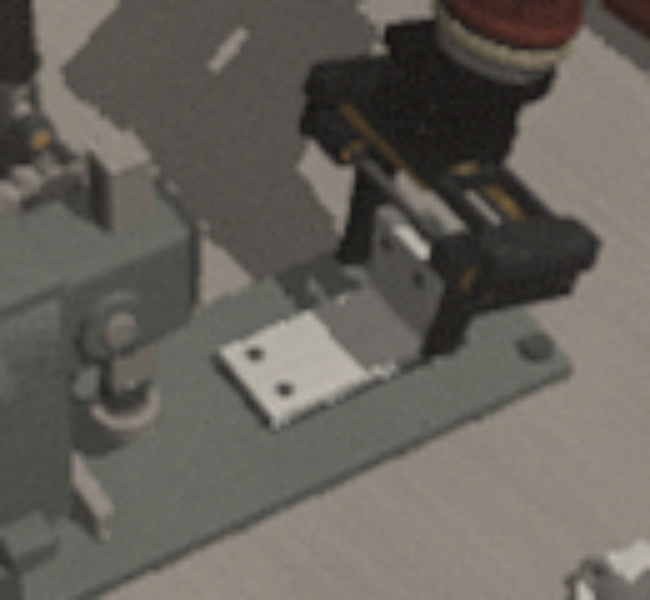

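The scene shows the bracket lying flat, with the short leg upright between the fingers. I'll grip it and check the bed centreline and yaw from the wrist camera.

>>> arm_command(commands=[{"dx":0,"dy":0,"dz":0,"rx":0,"ry":0,"rz":0,"hand":60},{"dx":0,"dy":0,"dz":0,"rx":0,"ry":0,"rz":0,"hand":60},{"dx":0,"dy":0,"dz":0,"rx":0,"ry":0,"rz":0,"hand":60},{"dx":0,"dy":0,"dz":0,"rx":0,"ry":0,"rz":0,"hand":60},{"dx":0,"dy":0,"dz":0,"rx":0,"ry":0,"rz":0,"hand":60}], grip_force=12)

```text
clock: 14.28
tcp_pos: [426.7, 52.1, 57.2]
tcp_rot: [-0.691, 0.705, 0.055, 0.149]
ft_force: [-2.7, 0.2, 4.9]
finger_gap: 60.0
```

```bash
cat > g.py <<'E'
from h import *
np.set_printoptions(precision=2,suppress=True)
c,sn=np.cos(-.1346),np.sin(-.1346);X=np.array([c,sn]);Y=np.array([-sn,c]);ram=np.array([606.8,23.8])
st=telemetry.get_state();M=rot(st['tcp_rot']);print(st['tcp_pos'],'press',(st['tcp_pos'][:2]-ram)@X,(st['tcp_pos'][:2]-ram)@Y,'jaw yaw err',np.arctan2(-M[:2,2]@X,M[:2,2]@Y))
for cam in ('wrist','top'):
    s=snap(cam);W=cloud(s);px=(W[...,:2]-ram)@X;py=(W[...,:2]-ram)@Y;z=W[...,2]
    A=[]
    for x0 in range(-256,-20,3):
        m=(abs(px-x0)<2)&(z>7)&(z<19)&(abs(py)<85)
        if m.sum()<8: continue
        a,b=py[m].min(),py[m].max()
        if 140<b-a<158: A.append((x0,a,b))
    A=np.array(A)
    if len(A)>3: print(cam,len(A),A[:,1:].mean(0),'centre fit',np.polyfit(A[:,0],A[:,1:].mean(1),1),A[:,0].min(),A[:,0].max())
    m=(z>78)&(z<96)&(abs(py)<45)&(px>-196)&(px<-176)
    if m.sum(): print(cam,'short top y',py[m].min(),py[m].max(),px[m].min(),px[m].max())
E
python3 g.py
```

```text
[426.67  52.12  57.15] press -182.29675155872235 3.8888539236150557 jaw yaw err -0.00029337185000654454
wrist 37 [-71.45  76.78] centre fit [0.   2.79] -256.0 -148.0
wrist short top y -31.04156973763734 39.6319991666006 -195.99856492774674 -181.4997151431738
top 48 [-73.68  73.18] centre fit [-0.   -0.45] -163.0 -22.0
top short top y -29.93996563350641 38.82108578714567 -194.11341869090853 -178.97379041680824
```

```bash
cat > k.py <<'E'
import sys
from h import *
np.set_printoptions(precision=2,suppress=True)
c,sn=np.cos(-.1346),np.sin(-.1346);X=np.array([c,sn]);Y=np.array([-sn,c]);ram=np.array([606.8,23.8])
lo,hi=map(float,sys.argv[1:3])
for cam in ('top','scene'):
    s=snap(cam);W=cloud(s);px=(W[...,:2]-ram)@X;py=(W[...,:2]-ram)@Y;z=W[...,2]
    br=s['image'].min(-1)
    m=(z>19)&(z<34)&(abs(py)<60)&(px>lo)&(px<hi)
    if m.sum()<10: print(cam,m.sum());continue
    print(cam,m.sum(),cv2.minAreaRect(np.stack([px[m],py[m]],-1).astype(np.float32)),'z',np.median(z[m]),np.percentile(py[m],[1,50,99]),np.percentile(px[m],[1,99]))
E
python3 k.py -140 -60
```

```text
top 487 ((-108.61547088623047, 1.7565174102783203), (62.720924377441406, 59.85958480834961), 0.3962081968784332) z 24.729239844132508 [-27.75   1.65  30.96] [-139.27  -78.24]
scene 386 ((-104.84965515136719, 4.535724639892578), (107.28076934814453, 77.04998779296875), 82.27529907226562) z 27.018778483730557 [-25.37   9.83  48.25] [-139.63  -76.04]
```

>>> arm_command(commands=[{"dx":5,"dy":-0.9,"dz":0,"rx":0,"ry":0,"rz":0,"hand":60},{"dx":9.9,"dy":-1.6,"dz":0,"rx":0,"ry":0,"rz":0,"hand":60},{"dx":9.9,"dy":-1.6,"dz":0,"rx":0,"ry":0,"rz":0,"hand":60},{"dx":9.9,"dy":-1.6,"dz":0,"rx":0,"ry":0,"rz":0,"hand":60},{"dx":9.9,"dy":-1.6,"dz":0,"rx":0,"ry":0,"rz":0,"hand":60}])

```text
clock: 14.9
tcp_pos: [470.4, 45.0, 56.3]
tcp_rot: [-0.691, 0.705, 0.053, 0.148]
ft_force: [-7.0, 1.5, 9.0]
finger_gap: 59.9
```

>>> arm_command(commands=[{"dx":9.9,"dy":-1.6,"dz":0,"rx":0,"ry":0,"rz":0,"hand":60},{"dx":9.9,"dy":-1.6,"dz":0,"rx":0,"ry":0,"rz":0,"hand":60},{"dx":9.9,"dy":-1.5,"dz":0,"rx":0,"ry":0,"rz":0,"hand":60},{"dx":9.9,"dy":-1.4,"dz":0,"rx":0,"ry":0,"rz":0,"hand":60},{"dx":6,"dy":-0.8,"dz":0,"rx":0,"ry":0,"rz":0,"hand":60}])

```text
clock: 15.32
tcp_pos: [516.5, 37.9, 56.3]
tcp_rot: [-0.691, 0.705, 0.054, 0.148]
ft_force: [-8.8, 1.3, 13.9]
finger_gap: 59.8
```

```bash
python3 g.py; python3 k.py -75 30
```

```text
[516.53  37.89  56.29] press -91.34049209857282 1.8477667724283047 jaw yaw err -0.0004228271550200134
wrist 49 [-71.67  76.69] centre fit [-0.    2.18] -202.0 -58.0
top 14 [-73.65  73.02] centre fit [ 0.01 -0.09] -61.0 -22.0
top 400 ((-28.865373611450195, -0.5116977691650391), (59.80150604248047, 80.90770721435547), 89.88558959960938) z 24.703086735092825 [-30.32  -2.98  28.57] [-68.89   3.01]
scene 426 ((-25.241981506347656, -1.7927131652832031), (103.24596405029297, 87.90877532958984), 6.777648448944092) z 26.911469301786497 [-26.75  13.85  35.64] [-74.18  12.94]
```

>>> arm_command(commands=[{"dx":0,"dy":0,"dz":1,"rx":0,"ry":0,"rz":0,"hand":60},{"dx":4,"dy":-0.5,"dz":1,"rx":0,"ry":0,"rz":0,"hand":60},{"dx":5,"dy":-0.7,"dz":0,"rx":0,"ry":0,"rz":0,"hand":60},{"dx":4,"dy":-0.5,"dz":0,"rx":0,"ry":0,"rz":0,"hand":60},{"dx":2,"dy":-0.2,"dz":0,"rx":0,"ry":0,"rz":0,"hand":60}])

```text
clock: 15.93
tcp_pos: [531.6, 35.9, 58.2]
tcp_rot: [-0.691, 0.705, 0.054, 0.148]
ft_force: [0.4, 0.2, -4.0]
finger_gap: 59.9
```

>>> arm_command(commands=[{"dx":0.6,"dy":0,"dz":0,"rx":0,"ry":0,"rz":0,"hand":60},{"dx":0.6,"dy":0,"dz":0,"rx":0,"ry":0,"rz":0,"hand":60},{"dx":0.6,"dy":0,"dz":0,"rx":0,"ry":0,"rz":0,"hand":60},{"dx":0.6,"dy":0,"dz":0,"rx":0,"ry":0,"rz":0,"hand":60},{"dx":0.6,"dy":0,"dz":0,"rx":0,"ry":0,"rz":0,"hand":60}])

```text
clock: 16.35
tcp_pos: [534.1, 36.1, 58.2]
tcp_rot: [-0.691, 0.705, 0.054, 0.148]
ft_force: [0.8, -0.1, -4.2]
finger_gap: 59.8
```

>>> arm_command(commands=[{"dx":0,"dy":0,"dz":-0.6,"rx":0,"ry":0,"rz":0,"hand":60},{"dx":0.5,"dy":-0.1,"dz":-0.3,"rx":0,"ry":0,"rz":0,"hand":60},{"dx":0.5,"dy":-0.1,"dz":0,"rx":0,"ry":0,"rz":0,"hand":60},{"dx":0.5,"dy":-0.1,"dz":0,"rx":0,"ry":0,"rz":0,"hand":60},{"dx":0.5,"dy":-0.1,"dz":0,"rx":0,"ry":0,"rz":0,"hand":60}])

```text
clock: 16.77
tcp_pos: [536.3, 35.6, 57.5]
tcp_rot: [-0.691, 0.705, 0.054, 0.148]
ft_force: [0.2, 0.6, -3.8]
finger_gap: 59.6
```

>>> arm_command(commands=[{"dx":0.4,"dy":-0.1,"dz":0,"rx":0,"ry":0,"rz":0,"hand":60},{"dx":0.4,"dy":0,"dz":0,"rx":0,"ry":0,"rz":0,"hand":60},{"dx":0.4,"dy":-0.1,"dz":0,"rx":0,"ry":0,"rz":0,"hand":60},{"dx":0.4,"dy":0,"dz":0,"rx":0,"ry":0,"rz":0,"hand":60},{"dx":0.4,"dy":-0.1,"dz":0,"rx":0,"ry":0,"rz":0,"hand":60}])

```text
clock: 17.18
tcp_pos: [537.8, 35.4, 57.2]
tcp_rot: [-0.691, 0.705, 0.054, 0.148]
ft_force: [-3.6, 0.3, -3.2]
finger_gap: 59.9
```

>>> arm_command(commands=[{"dx":0,"dy":0,"dz":-0.6,"rx":0,"ry":0,"rz":0,"hand":60},{"dx":0,"dy":0,"dz":-0.5,"rx":0,"ry":0,"rz":0,"hand":60},{"dx":0.4,"dy":-0.1,"dz":0,"rx":0,"ry":0,"rz":0,"hand":60},{"dx":0.4,"dy":0,"dz":0,"rx":0,"ry":0,"rz":0,"hand":60},{"dx":0,"dy":0,"dz":0,"rx":0,"ry":0,"rz":0,"hand":60}])

```text
clock: 17.6
tcp_pos: [537.8, 35.4, 56.3]
tcp_rot: [-0.691, 0.705, 0.053, 0.147]
ft_force: [-12.1, 0.2, 6.5]
finger_gap: 60.2
```

```bash
python3 f.py; python3 k.py -65 30
```

```text
[537.8  35.4  56.3] [-12.1   0.2   6.5] 60.1793702627695 17.6 press -69.97211892668479 2.2450107407078024
5 -177.5900761272072 3.2745566189908493 12.558316307438645 [169 172 157]
25 -169.70824222220142 3.2867373109383085 12.855541990735986 [167 170 154]
45 -161.4547531533055 3.298469050097664 13.959764467741053 [167 171 156]
65 -152.57809607742018 3.3130850032787795 13.598748728254265 [172 174 159]
85 -143.20221097344643 3.3277952078027235 13.781380065562928 [170 174 159]
105 -133.3125767525656 3.3428841957774953 14.305107684422723 [171 174 157]
125 -122.15016961600688 3.3624723916109485 12.91455407442811 [168 172 158]
145 -110.83100906050079 3.3797695481213545 13.492995865278743 [170 173 157]
165 -99.17684112694276 3.39645073536953 14.962588006432696 [106 108 101]
185 -85.1797406100265 3.4205569412599153 13.572584350075772 [106 109 101]
205 -79.90154006542255 3.4111685675356975 27.36780958006335 [158 153 143]
225 -79.66165138278765 3.387681905632995 45.86431580035577 [158 152 143]
245 -79.60470648443587 3.367612139812634 61.487030492676396 [109 106 101]
265 -117.74317872254541 3.2393990375184 113.72984619445911 [143 139 130]
285 -80.761307310979 3.3326497456789443 87.15121061436446 [195 190 177]
top 246 ((-15.960952758789062, -0.024110794067382812), (83.31886291503906, 59.852622985839844), 0.45839181542396545) z 24.84003957624782 [-29.76  -5.    28.92] [-57.06  20.14]
scene 452 ((-17.14045524597168, 13.708663940429688), (85.47358703613281, 94.38450622558594), 89.04329681396484) z 26.85643987679009 [-24.42  16.    37.01] [-64.04  28.45]
```

The leg is against the stop: 12 N stall, heel at -80, centred within about 0.5 mm. I'll release, retreat along the tool axis and go to above the lever.

>>> arm_command(commands=[{"dx":-0.4,"dy":0,"dz":0,"rx":0,"ry":0,"rz":0,"hand":72},{"dx":0,"dy":0,"dz":0,"rx":0,"ry":0,"rz":0,"hand":85},{"dx":0,"dy":0,"dz":0,"rx":0,"ry":0,"rz":0,"hand":85},{"dx":-5,"dy":0.7,"dz":16,"rx":0,"ry":0,"rz":0,"hand":85},{"dx":-8,"dy":1,"dz":26,"rx":0,"ry":0,"rz":0,"hand":85}])

```text
clock: 18.17
tcp_pos: [524.2, 36.9, 96.5]
tcp_rot: [-0.691, 0.706, 0.053, 0.147]
ft_force: [0.6, 0.7, 0.5]
finger_gap: 73.0
```

>>> arm_command(commands=[{"dx":-10,"dy":1,"dz":38,"rx":0,"ry":0,"rz":0,"hand":85},{"dx":-10,"dy":0,"dz":38,"rx":0,"ry":0,"rz":0,"hand":70},{"dx":-5,"dy":0,"dz":40,"rx":0,"ry":0,"rz":0,"hand":60},{"dx":0,"dy":0,"dz":40,"rx":0,"ry":0,"rz":0,"hand":60},{"dx":0,"dy":-5,"dz":40,"rx":0.0134,"ry":0.099,"rz":0,"hand":60}])

```text
clock: 18.58
tcp_pos: [497.1, 34.2, 295.0]
tcp_rot: [-0.698, 0.707, 0.019, 0.113]
ft_force: [0.6, -0.0, -0.6]
finger_gap: 56.3
```

>>> arm_command(commands=[{"dx":10,"dy":-15,"dz":40,"rx":0.0134,"ry":0.099,"rz":0,"hand":60},{"dx":25,"dy":-18,"dz":35,"rx":0.0134,"ry":0.099,"rz":0,"hand":60},{"dx":30,"dy":-20,"dz":10,"rx":0,"ry":0,"rz":0,"hand":60},{"dx":30,"dy":-15,"dz":0,"rx":0,"ry":0,"rz":0,"hand":60},{"dx":20,"dy":-10,"dz":0,"rx":0,"ry":0,"rz":0,"hand":60}])

```text
clock: 19.0
tcp_pos: [615.7, -44.5, 374.7]
tcp_rot: [-0.705, 0.706, -0.051, 0.046]
ft_force: [0.1, -0.4, -0.8]
finger_gap: 51.7
```

```bash
cat > l.py <<'E'
from h import *
np.set_printoptions(precision=1,suppress=True)
c,sn=np.cos(-.1346),np.sin(-.1346);X=np.array([c,sn]);Y=np.array([-sn,c]);ram=np.array([606.8,23.8])
st=telemetry.get_state();print(st['tcp_pos'],st['ft_force'],st['finger_gap'],st['clock'],st['q'],'press',(st['tcp_pos'][:2]-ram)@X,(st['tcp_pos'][:2]-ram)@Y)
for cam in ('wrist','top','scene'):
    s=snap(cam);W=cloud(s);px=(W[...,:2]-ram)@X;py=(W[...,:2]-ram)@Y;z=W[...,2]
    r=vision.masks_of(cam,'lever_grip')
    print(cam,[round(a['conf'],2) for a in r])
    if not r: continue
    m=r[0]['pixels']&(z>225)&(z<340);Q=np.stack([px[m],py[m],z[m]],-1)
    if len(Q)<5: print(len(Q));continue
    t=Q[Q[:,2]>Q[:,2].max()-8]
    print(len(Q),'lo',Q.min(0),'hi',Q.max(0),'top cluster',t.mean(0),'range',t.min(0),t.max(0))
E
python3 l.py
```

```text
[615.7 -44.5 374.7] [ 0.1 -0.4 -0.8] 51.72328113652926 19.0 [-0.2  0.2  1.4 -0.   1.6 -1.6] press 17.938856290134783 -66.48647375399946
wrist [0.98]
2195 lo [  9.4 -81.8 225.1] hi [ 33.5 -37.4 333.8] top cluster [ 21.6 -67.6 331.2] range [ 11.2 -79.  325.9] [ 33.5 -56.1 333.8]
top [0.68, 0.57, 0.57]
0
scene [0.8]
399 lo [  7.8 -81.  225.9] hi [ 36.4 -33.1 335.5] top cluster [ 22.9 -64.  331.3] range [ 11.2 -81.  327.7] [ 33.6 -51.9 335.5]
```

>>> arm_command(commands=[{"dx":3.8,"dy":-1.5,"dz":-5,"rx":0,"ry":0,"rz":0,"hand":60},{"dx":0,"dy":0,"dz":-18,"rx":0,"ry":0,"rz":0,"hand":60},{"dx":0,"dy":0,"dz":-20,"rx":0,"ry":0,"rz":0,"hand":60},{"dx":0,"dy":0,"dz":-20,"rx":0,"ry":0,"rz":0,"hand":60},{"dx":0,"dy":0,"dz":-14,"rx":0,"ry":0,"rz":0,"hand":60}])

```text
clock: 19.72
tcp_pos: [615.1, -43.1, 294.8]
tcp_rot: [0.706, -0.705, 0.052, -0.043]
ft_force: [-0.3, 0.1, -0.4]
finger_gap: 52.2
```

>>> arm_command(commands=[{"dx":0,"dy":0,"dz":0,"rx":0,"ry":0,"rz":0,"hand":20},{"dx":0,"dy":0,"dz":0,"rx":0,"ry":0,"rz":0,"hand":20},{"dx":0,"dy":0,"dz":0,"rx":0,"ry":0,"rz":0,"hand":20},{"dx":0,"dy":0,"dz":0,"rx":0,"ry":0,"rz":0,"hand":20},{"dx":0,"dy":0,"dz":0,"rx":0,"ry":0,"rz":0,"hand":20}], grip_force=20)

```text
clock: 20.13
tcp_pos: [616.7, -44.9, 298.4]
tcp_rot: [-0.705, 0.706, -0.051, 0.045]
ft_force: [-2.1, -14.0, 2.0]
finger_gap: 26.6
```

>>> arm_command(commands=[{"dx":0,"dy":-1,"dz":0,"rx":0,"ry":0,"rz":0,"hand":20},{"dx":0,"dy":-0.5,"dz":0,"rx":0,"ry":0,"rz":0,"hand":20},{"dx":0,"dy":0,"dz":0,"rx":0,"ry":0,"rz":0,"hand":20},{"dx":5,"dy":-0.7,"dz":0,"rx":0,"ry":0,"rz":0,"hand":20},{"dx":8,"dy":-1.1,"dz":0,"rx":0,"ry":0,"rz":0,"hand":20}], grip_force=12)

```text
clock: 20.55
tcp_pos: [628.6, -47.7, 297.8]
tcp_rot: [-0.705, 0.706, -0.052, 0.044]
ft_force: [-3.5, -4.0, 2.8]
finger_gap: 24.7
```

>>> arm_command(commands=[{"dx":9.8,"dy":-1.3,"dz":-1.0,"rx":0,"ry":0,"rz":0,"hand":20},{"dx":9.8,"dy":-1.3,"dz":-1.7,"rx":0,"ry":0,"rz":0,"hand":20},{"dx":9.7,"dy":-1.3,"dz":-2.4,"rx":0,"ry":0,"rz":0,"hand":20},{"dx":9.5,"dy":-1.3,"dz":-3.1,"rx":0,"ry":0,"rz":0,"hand":20},{"dx":9.3,"dy":-1.3,"dz":-3.8,"rx":0,"ry":0,"rz":0,"hand":20}])

```text
clock: 20.97
tcp_pos: [677.9, -54.4, 285.1]
tcp_rot: [-0.705, 0.706, -0.052, 0.044]
ft_force: [-1.9, -5.1, 3.6]
finger_gap: 25.0
```

>>> arm_command(commands=[{"dx":9,"dy":-1.2,"dz":-4.3,"rx":0,"ry":0,"rz":0,"hand":20},{"dx":8.6,"dy":-1.1,"dz":-5,"rx":0,"ry":0,"rz":0,"hand":20},{"dx":2,"dy":-0.3,"dz":-1.3,"rx":0,"ry":0,"rz":0,"hand":20},{"dx":0,"dy":0,"dz":0,"rx":0,"ry":0,"rz":0,"hand":20},{"dx":0,"dy":0,"dz":0,"rx":0,"ry":0,"rz":0,"hand":20}])

```text
clock: 21.38
tcp_pos: [698.3, -57.2, 273.5]
tcp_rot: [-0.705, 0.706, -0.051, 0.045]
ft_force: [1.4, -5.5, 1.2]
finger_gap: 24.9
```

```bash
cat > n.py <<'E'
from h import *
np.set_printoptions(precision=2,suppress=True)
c,sn=np.cos(-.1346),np.sin(-.1346);X=np.array([c,sn]);Y=np.array([-sn,c]);ram=np.array([606.8,23.8])
st=telemetry.get_state();p=st['tcp_pos'];x=(p[:2]-ram)@X;f=st['ft_force']
a=np.arctan2(23.5-x,p[2]-160);print('clock',st['clock'],'press',x,(p[:2]-ram)@Y,p[2],'angle',a,'r',np.hypot(23.5-x,p[2]-160),'F press',f[:2]@X,f[:2]@Y,f[2],'tang pull',f[:2]@X*np.cos(a)+f[2]*np.sin(a))
s=snap('scene');W=cloud(s);px=(W[...,:2]-ram)@X;py=(W[...,:2]-ram)@Y;z=W[...,2]
m=(abs(px)<16)&(abs(py)<16)&(z>205)&(z<275)
if m.sum(): print('ram top z',np.percentile(z[m],[50,90,98]),m.sum())
m=(abs(px+5)<25)&(abs(py-5)<25)&(z>32)&(z<75)
if m.sum(): print('foot z',np.percentile(z[m],[2,10,50]),m.sum())
E
python3 n.py
```

```text
clock 21.3833 press 101.57883761904802 -67.99141150909541 273.4829640859956 angle -0.602642090328763 r 137.74864072536263 F press 2.1549148302599277 -5.246954758672766 1.1804011982764875 tang pull 1.1062306531867665
ram top z [236.44 244.77 246.01] 166
foot z [38.35 46.86 55.3 ] 131
```

Run:
```python
import numpy as np
a=np.linspace(-.6,.6,16);x=-138*np.sin(a);z=138*np.cos(a);d=np.diff(x)
for i,t in enumerate(zip((d*.991).round(1),(-d*.134).round(1),np.diff(z).round(1))): print(i,round(a[i+1],2),*t)
```

```text
0 -0.52 -9.3 1.3 5.9
1 -0.44 -9.7 1.3 5.1
2 -0.36 -10.1 1.4 4.3
3 -0.28 -10.4 1.4 3.5
4 -0.2 -10.6 1.4 2.6
5 -0.12 -10.8 1.5 1.8
6 -0.04 -10.9 1.5 0.9
7 0.04 -10.9 1.5 0.0
8 0.12 -10.9 1.5 -0.9
9 0.2 -10.8 1.5 -1.8
10 0.28 -10.6 1.4 -2.6
11 0.36 -10.4 1.4 -3.5
12 0.44 -10.1 1.4 -4.3
13 0.52 -9.7 1.3 -5.1
14 0.6 -9.3 1.3 -5.9
```

>>> arm_command(commands=[{"dx":-9.3,"dy":1.3,"dz":5.9,"rx":0,"ry":0,"rz":0,"hand":20},{"dx":-9.7,"dy":1.3,"dz":5.1,"rx":0,"ry":0,"rz":0,"hand":20},{"dx":-10.1,"dy":1.4,"dz":4.3,"rx":0,"ry":0,"rz":0,"hand":20},{"dx":-10.4,"dy":1.4,"dz":3.5,"rx":0,"ry":0,"rz":0,"hand":20},{"dx":-10.6,"dy":1.4,"dz":2.6,"rx":0,"ry":0,"rz":0,"hand":20}])

```text
clock: 21.85
tcp_pos: [647.5, -50.3, 294.2]
tcp_rot: [-0.705, 0.706, -0.051, 0.044]
ft_force: [2.5, -5.7, -3.6]
finger_gap: 24.3
```

>>> arm_command(commands=[{"dx":-10.8,"dy":1.5,"dz":1.8,"rx":0,"ry":0,"rz":0,"hand":20},{"dx":-10.9,"dy":1.5,"dz":0.9,"rx":0,"ry":0,"rz":0,"hand":20},{"dx":-10.9,"dy":1.5,"dz":0,"rx":0,"ry":0,"rz":0,"hand":20},{"dx":-10.9,"dy":1.5,"dz":-0.9,"rx":0,"ry":0,"rz":0,"hand":20},{"dx":-10.8,"dy":1.5,"dz":-1.8,"rx":0,"ry":0,"rz":0,"hand":20}])

```text
clock: 22.27
tcp_pos: [593.8, -42.9, 295.9]
tcp_rot: [-0.705, 0.706, -0.05, 0.045]
ft_force: [2.1, -7.9, 3.1]
finger_gap: 24.7
```

>>> arm_command(commands=[{"dx":-10.6,"dy":1.4,"dz":-2.6,"rx":0,"ry":0,"rz":0,"hand":20},{"dx":-10.4,"dy":1.4,"dz":-3.5,"rx":0,"ry":0,"rz":0,"hand":20},{"dx":-10.1,"dy":1.4,"dz":-4.3,"rx":0,"ry":0,"rz":0,"hand":20},{"dx":-9.7,"dy":1.3,"dz":-5.1,"rx":0,"ry":0,"rz":0,"hand":20},{"dx":-9.3,"dy":1.3,"dz":-5.9,"rx":0,"ry":0,"rz":0,"hand":20}])

```text
clock: 22.68
tcp_pos: [543.3, -36.1, 276.8]
tcp_rot: [-0.705, 0.706, -0.05, 0.045]
ft_force: [-6.3, -4.9, 13.1]
finger_gap: 24.8
```

```bash
python3 n.py
```

```text
clock 22.6833 press -54.8505192682639 -67.83595721275327 276.79894478083736 angle 0.5908692380553733 r 140.6442226738222 F press -5.6123871860757975 -5.683679640017381 13.125721111954675 tang pull 2.6512725284258787
ram top z [230.29 235.08 236.55] 137
foot z [33.88 38.2  46.51] 153
```

First stroke lowered the ram about 10 mm (3 notches) at a 2.7 N pull. Now I'll push back and do a second stroke.

>>> arm_command(commands=[{"dx":9.3,"dy":-1.3,"dz":6.5,"rx":0,"ry":0,"rz":0,"hand":20},{"dx":9.7,"dy":-1.3,"dz":5.1,"rx":0,"ry":0,"rz":0,"hand":20},{"dx":10.1,"dy":-1.4,"dz":4.3,"rx":0,"ry":0,"rz":0,"hand":20},{"dx":10.4,"dy":-1.4,"dz":3.5,"rx":0,"ry":0,"rz":0,"hand":20},{"dx":10.6,"dy":-1.4,"dz":2.6,"rx":0,"ry":0,"rz":0,"hand":20}])

```text
clock: 23.15
tcp_pos: [592.1, -42.7, 293.5]
tcp_rot: [-0.705, 0.706, -0.053, 0.042]
ft_force: [-1.8, -6.2, -6.7]
finger_gap: 24.8
```

>>> arm_command(commands=[{"dx":10.8,"dy":-1.5,"dz":1.8,"rx":0,"ry":0,"rz":0,"hand":20},{"dx":10.9,"dy":-1.5,"dz":0.9,"rx":0,"ry":0,"rz":0,"hand":20},{"dx":10.9,"dy":-1.5,"dz":0,"rx":0,"ry":0,"rz":0,"hand":20},{"dx":10.9,"dy":-1.5,"dz":-0.9,"rx":0,"ry":0,"rz":0,"hand":20},{"dx":10.8,"dy":-1.5,"dz":-1.8,"rx":0,"ry":0,"rz":0,"hand":20}])

```text
clock: 23.57
tcp_pos: [646.1, -50.0, 293.4]
tcp_rot: [-0.705, 0.706, -0.054, 0.042]
ft_force: [-4.9, -6.4, -2.0]
finger_gap: 24.4
```

>>> arm_command(commands=[{"dx":10.6,"dy":-1.5,"dz":-2.6,"rx":0,"ry":0,"rz":0,"hand":20},{"dx":10.4,"dy":-1.5,"dz":-3.5,"rx":0,"ry":0,"rz":0,"hand":20},{"dx":10.1,"dy":-1.5,"dz":-4.3,"rx":0,"ry":0,"rz":0,"hand":20},{"dx":9.7,"dy":-1.4,"dz":-5.1,"rx":0,"ry":0,"rz":0,"hand":20},{"dx":9.3,"dy":-1.4,"dz":-5.9,"rx":0,"ry":0,"rz":0,"hand":20}])

```text
clock: 23.98
tcp_pos: [696.9, -57.0, 272.6]
tcp_rot: [-0.705, 0.706, -0.053, 0.043]
ft_force: [-2.5, -4.5, -2.2]
finger_gap: 24.3
```

```bash
python3 n.py
```

```text
clock 23.9833 press 100.1398223402905 -67.99944614676038 272.5612382420029 angle -0.5977728599365479 r 136.17523535108808 F press -1.842594643366225 -4.7997764502611595 -2.1998453924378873 tang pull -0.2849928952410481
ram top z [230.88 234.75 236.64] 135
foot z [33.86 36.93 46.53] 151
```

>>> arm_command(commands=[{"dx":-9.3,"dy":1.3,"dz":5.9,"rx":0,"ry":0,"rz":0,"hand":20},{"dx":-9.7,"dy":1.3,"dz":5.1,"rx":0,"ry":0,"rz":0,"hand":20},{"dx":-10.1,"dy":1.4,"dz":4.3,"rx":0,"ry":0,"rz":0,"hand":20},{"dx":-10.4,"dy":1.4,"dz":3.5,"rx":0,"ry":0,"rz":0,"hand":20},{"dx":-10.6,"dy":1.4,"dz":2.6,"rx":0,"ry":0,"rz":0,"hand":20}])

```text
clock: 24.45
tcp_pos: [646.8, -50.1, 294.3]
tcp_rot: [-0.705, 0.706, -0.052, 0.044]
ft_force: [2.9, -3.3, -6.2]
finger_gap: 24.5
```

>>> arm_command(commands=[{"dx":-10.8,"dy":1.5,"dz":1.8,"rx":0,"ry":0,"rz":0,"hand":20},{"dx":-10.9,"dy":1.5,"dz":0.9,"rx":0,"ry":0,"rz":0,"hand":20},{"dx":-10.9,"dy":1.5,"dz":0,"rx":0,"ry":0,"rz":0,"hand":20},{"dx":-10.9,"dy":1.5,"dz":-0.9,"rx":0,"ry":0,"rz":0,"hand":20},{"dx":-10.8,"dy":1.5,"dz":-1.8,"rx":0,"ry":0,"rz":0,"hand":20}])

```text
clock: 24.87
tcp_pos: [593.4, -42.9, 296.4]
tcp_rot: [-0.705, 0.706, -0.05, 0.045]
ft_force: [2.2, -4.8, 1.8]
finger_gap: 24.5
```

>>> arm_command(commands=[{"dx":-10.6,"dy":1.4,"dz":-2.6,"rx":0,"ry":0,"rz":0,"hand":20},{"dx":-10.4,"dy":1.4,"dz":-3.5,"rx":0,"ry":0,"rz":0,"hand":20},{"dx":-10.1,"dy":1.4,"dz":-4.3,"rx":0,"ry":0,"rz":0,"hand":20},{"dx":-9.7,"dy":1.3,"dz":-5.1,"rx":0,"ry":0,"rz":0,"hand":20},{"dx":-9.3,"dy":1.3,"dz":-5.6,"rx":0,"ry":0,"rz":0,"hand":20}])

```text
clock: 25.28
tcp_pos: [544.4, -36.2, 278.9]
tcp_rot: [-0.705, 0.706, -0.048, 0.047]
ft_force: [-1.3, -4.1, 15.4]
finger_gap: 24.5
```

```bash
python3 n.py
```

```text
clock 25.2833 press -53.77159625898292 -67.84332004481448 278.8722323417639 angle 0.5764026911448589 r 141.77978420891168 F press -0.7829410046428974 -4.275311341895943 15.366784854139965 tang pull 7.718632498561575
ram top z [222.52 225.52 227.03] 109
foot z [32.52 35.39 46.19] 155
```

The pull rose to about 7.7 N, so the foot is now bearing. I'll push back (slightly shorter, as the arc centre is about 3 mm off), then pull while monitoring the force.

>>> arm_command(commands=[{"dx":8.5,"dy":-1.1,"dz":6,"rx":0,"ry":0,"rz":0,"hand":20},{"dx":9.5,"dy":-1.3,"dz":5.1,"rx":0,"ry":0,"rz":0,"hand":20},{"dx":10.1,"dy":-1.4,"dz":4.3,"rx":0,"ry":0,"rz":0,"hand":20},{"dx":10.4,"dy":-1.4,"dz":3.2,"rx":0,"ry":0,"rz":0,"hand":20},{"dx":10.6,"dy":-1.4,"dz":2.3,"rx":0,"ry":0,"rz":0,"hand":20}])

```text
clock: 25.75
tcp_pos: [591.2, -42.6, 294.2]
tcp_rot: [-0.705, 0.706, -0.053, 0.043]
ft_force: [-2.5, -5.3, -6.0]
finger_gap: 24.9
```

>>> arm_command(commands=[{"dx":10.8,"dy":-1.5,"dz":1.5,"rx":0,"ry":0,"rz":0,"hand":20},{"dx":10.9,"dy":-1.5,"dz":0.6,"rx":0,"ry":0,"rz":0,"hand":20},{"dx":10.9,"dy":-1.5,"dz":-0.3,"rx":0,"ry":0,"rz":0,"hand":20},{"dx":10.9,"dy":-1.5,"dz":-1.1,"rx":0,"ry":0,"rz":0,"hand":20},{"dx":10.8,"dy":-1.5,"dz":-2.0,"rx":0,"ry":0,"rz":0,"hand":20}])

```text
clock: 26.17
tcp_pos: [645.4, -50.0, 293.0]
tcp_rot: [-0.705, 0.706, -0.053, 0.043]
ft_force: [-3.3, -3.6, -2.0]
finger_gap: 24.8
```

>>> arm_command(commands=[{"dx":10.6,"dy":-1.5,"dz":-2.8,"rx":0,"ry":0,"rz":0,"hand":20},{"dx":10.4,"dy":-1.5,"dz":-3.5,"rx":0,"ry":0,"rz":0,"hand":20},{"dx":10.1,"dy":-1.5,"dz":-4.3,"rx":0,"ry":0,"rz":0,"hand":20},{"dx":9.7,"dy":-1.4,"dz":-4.9,"rx":0,"ry":0,"rz":0,"hand":20},{"dx":6,"dy":-0.9,"dz":-3.4,"rx":0,"ry":0,"rz":0,"hand":20}])

```text
clock: 26.58
tcp_pos: [692.2, -56.4, 273.2]
tcp_rot: [0.706, -0.705, 0.053, -0.042]
ft_force: [-4.5, -3.2, -1.0]
finger_gap: 24.6
```

```bash
sed -i 's/23\.5-x/20.5-x/g' n.py; python3 n.py
```

```text
clock 26.5833 press 95.43761784608571 -68.007289428738 273.18429227948985 angle -0.5848239431043945 r 135.7436207976455 F press -4.011689374877386 -3.808009449602163 -1.0076163570190042 tang pull -2.7887266526299763
ram top z [224.1  227.11 228.19] 118
foot z [33.6  35.85 45.19] 153
```

>>> arm_command(commands=[{"dx":-9.3,"dy":1.3,"dz":5.7,"rx":0,"ry":0,"rz":0,"hand":20},{"dx":-9.7,"dy":1.3,"dz":5.0,"rx":0,"ry":0,"rz":0,"hand":20},{"dx":-10.1,"dy":1.4,"dz":4.2,"rx":0,"ry":0,"rz":0,"hand":20},{"dx":-10.4,"dy":1.4,"dz":3.4,"rx":0,"ry":0,"rz":0,"hand":20},{"dx":-4,"dy":0.5,"dz":1.1,"rx":0,"ry":0,"rz":0,"hand":20}], grip_force=22)

```text
clock: 27.05
tcp_pos: [648.8, -50.4, 293.8]
tcp_rot: [0.706, -0.705, 0.051, -0.044]
ft_force: [6.2, -2.9, -10.2]
finger_gap: 24.5
```

```bash
python3 n.py
```

```text
clock 27.05 press 51.6214709049638 -67.92004708117359 293.77670551716795 angle -0.22857187393124656 r 137.34901852694682 F press 6.531524634331751 -2.044012172119768 -10.19712983640228 tang pull 8.672180841752215
ram top z [223.06 226.17 227.07] 112
foot z [32.92 35.05 46.01] 156
```

>>> arm_command(commands=[{"dx":-4,"dy":0.5,"dz":1.0,"rx":0,"ry":0,"rz":0,"hand":20},{"dx":-5,"dy":0.7,"dz":1.0,"rx":0,"ry":0,"rz":0,"hand":20},{"dx":-5,"dy":0.7,"dz":0.8,"rx":0,"ry":0,"rz":0,"hand":20},{"dx":-5,"dy":0.7,"dz":0.6,"rx":0,"ry":0,"rz":0,"hand":20},{"dx":-5,"dy":0.7,"dz":0.4,"rx":0,"ry":0,"rz":0,"hand":20}])

```text
clock: 27.52
tcp_pos: [626.7, -47.5, 297.9]
tcp_rot: [-0.705, 0.706, -0.05, 0.045]
ft_force: [9.6, -4.0, -10.3]
finger_gap: 24.5
```

```bash
python3 n.py
```

```text
clock 27.5167 press 29.269824200413886 -67.94145897694503 297.89615853370634 angle -0.06351177129383372 r 138.17474572026262 F press 10.075350896860629 -2.7045722437833146 -10.275957504705787 tang pull 10.707242612616223
ram top z [221.79 224.67 225.97] 104
foot z [32.91 35.32 45.04] 151
```

Pull is rising as specified (10.7 N at -0.06 rad, about 4 N per notch). I'll continue in small steps up to 15 N.

>>> arm_command(commands=[{"dx":-5,"dy":0.7,"dz":-0.1,"rx":0,"ry":0,"rz":0,"hand":20},{"dx":-5,"dy":0.7,"dz":-0.2,"rx":0,"ry":0,"rz":0,"hand":20},{"dx":-5,"dy":0.7,"dz":-0.4,"rx":0,"ry":0,"rz":0,"hand":20},{"dx":-4,"dy":0.5,"dz":-0.5,"rx":0,"ry":0,"rz":0,"hand":20},{"dx":-3,"dy":0.4,"dz":-0.4,"rx":0,"ry":0,"rz":0,"hand":20}])

```text
clock: 27.98
tcp_pos: [605.6, -44.6, 298.3]
tcp_rot: [-0.705, 0.706, -0.049, 0.046]
ft_force: [8.7, -3.3, -2.1]
finger_gap: 24.1
```

```bash
python3 n.py
```

```text
clock 27.9833 press 7.941554437237841 -67.91892788455694 298.31831322764003 angle 0.09054554222796195 r 138.88725761959734 F press 9.032297512682973 -2.0628487731875813 -2.139974881038558 tang pull 8.801796647346462
ram top z [220.36 223.46 224.65] 106
foot z [32.77 35.82 45.34] 161
```

>>> arm_command(commands=[{"dx":-5,"dy":0.7,"dz":-0.7,"rx":0,"ry":0,"rz":0,"hand":20},{"dx":-5,"dy":0.7,"dz":-0.9,"rx":0,"ry":0,"rz":0,"hand":20},{"dx":-5,"dy":0.7,"dz":-1.0,"rx":0,"ry":0,"rz":0,"hand":20},{"dx":-4,"dy":0.5,"dz":-0.9,"rx":0,"ry":0,"rz":0,"hand":20},{"dx":-3,"dy":0.4,"dz":-0.8,"rx":0,"ry":0,"rz":0,"hand":20}])

```text
clock: 28.45
tcp_pos: [584.1, -41.6, 295.6]
tcp_rot: [-0.705, 0.706, -0.048, 0.047]
ft_force: [9.9, -3.0, 1.3]
finger_gap: 22.8
```

```bash
python3 n.py
```

```text
clock 28.45 press -13.732191359786505 -67.89347318191143 295.63750803322245 angle 0.24721738546628655 r 139.89058764175496 F press 10.214620029286957 -1.6410068459649423 1.3300749282059192 tang pull 10.229544459478628
ram top z [219.74 222.55 223.35] 96
foot z [32.51 36.28 46.13] 157
```

>>> arm_command(commands=[{"dx":0,"dy":0,"dz":0,"rx":0,"ry":0,"rz":0,"hand":20},{"dx":0,"dy":0,"dz":0,"rx":0,"ry":0,"rz":0,"hand":20},{"dx":0,"dy":0,"dz":0,"rx":0,"ry":0,"rz":0,"hand":20},{"dx":-2,"dy":0.3,"dz":-0.5,"rx":0,"ry":0,"rz":0,"hand":20},{"dx":0,"dy":0,"dz":0,"rx":0,"ry":0,"rz":0,"hand":20}], grip_force=15)

```text
clock: 28.92
tcp_pos: [582.0, -41.3, 295.2]
tcp_rot: [-0.705, 0.706, -0.048, 0.047]
ft_force: [6.5, -3.8, 2.3]
finger_gap: 22.7
```

```bash
python3 n.py
```

```text
clock 28.9167 press -15.848545887411037 -67.88990151347127 295.2358085712479 angle 0.26257345148283573 r 140.0354980283515 F press 6.960388670426616 -2.9425576886569416 2.255895579112913 tang pull 7.307377973424388
ram top z [218.91 221.53 222.97] 99
foot z [32.91 35.51 43.63] 154
```

>>> arm_command(commands=[{"dx":-4,"dy":0.5,"dz":-1.0,"rx":0,"ry":0,"rz":0,"hand":20},{"dx":-4,"dy":0.5,"dz":-1.1,"rx":0,"ry":0,"rz":0,"hand":20},{"dx":-4,"dy":0.5,"dz":-1.2,"rx":0,"ry":0,"rz":0,"hand":20},{"dx":-4,"dy":0.5,"dz":-1.3,"rx":0,"ry":0,"rz":0,"hand":20},{"dx":-4,"dy":0.5,"dz":-1.4,"rx":0,"ry":0,"rz":0,"hand":20}], grip_force=20)

```text
clock: 29.38
tcp_pos: [558.8, -37.9, 286.6]
tcp_rot: [0.706, -0.705, 0.051, -0.043]
ft_force: [-0.1, 1.5, -0.5]
finger_gap: 18.0
```

```bash
python3 n.py
```

```text
clock 29.3833 press -39.30211679427961 -67.5363245549197 286.55800438279806 angle 0.44142893293082786 r 139.9757895010169 F press -0.326530682263026 1.4918570581131223 -0.5242849710949173 tang pull -0.5192213800039888
ram top z [221.22 224.18 225.76] 102
foot z [33.47 36.01 45.71] 154
```

>>> arm_command(commands=[{"dx":-4,"dy":0.5,"dz":-1.5,"rx":0,"ry":0,"rz":0,"hand":20},{"dx":-4,"dy":0.5,"dz":-1.7,"rx":0,"ry":0,"rz":0,"hand":20},{"dx":-4,"dy":0.5,"dz":-1.8,"rx":0,"ry":0,"rz":0,"hand":20},{"dx":-4,"dy":0.5,"dz":-1.9,"rx":0,"ry":0,"rz":0,"hand":20},{"dx":-4,"dy":0.5,"dz":-2,"rx":0,"ry":0,"rz":0,"hand":20}])

```text
clock: 29.85
tcp_pos: [538.5, -35.9, 277.0]
tcp_rot: [0.706, -0.705, 0.052, -0.043]
ft_force: [0.4, 0.0, 0.0]
finger_gap: 17.3
```

```bash
python3 n.py
```

```text
clock 29.85 press -59.645613255912565 -68.3464824854607 277.0482130784319 angle 0.6003992484461084 r 141.85768752175647 F press 0.3589399516743942 0.07267889240904403 0.008268468704763589 tang pull 0.3008364381692885
ram top z [221.64 224.99 225.77] 100
foot z [32.77 35.66 44.46] 154
```

The round handle slipped out of the pads. The notches already made hold (ram top about 20 mm down, roughly 6 notches). I'll turn the jaws along the pull direction so that a finger hooks the handle positively.

>>> arm_command(commands=[{"dx":-8,"dy":1,"dz":10,"rx":0,"ry":0,"rz":0,"hand":50},{"dx":-5,"dy":0,"dz":30,"rx":0,"ry":0,"rz":0,"hand":60},{"dx":0,"dy":0,"dz":40,"rx":0,"ry":0,"rz":0,"hand":70},{"dx":0,"dy":0,"dz":35,"rx":0,"ry":0,"rz":-0.12,"hand":70},{"dx":0,"dy":0,"dz":0,"rx":0,"ry":0,"rz":-0.12,"hand":70}])

```text
clock: 30.32
tcp_pos: [528.1, -35.5, 401.3]
tcp_rot: [0.695, -0.694, 0.133, -0.134]
ft_force: [-0.0, -0.1, 1.0]
finger_gap: 42.8
```

>>> arm_command(commands=[{"dx":10,"dy":-2,"dz":0,"rx":0,"ry":0,"rz":-0.121,"hand":70},{"dx":10,"dy":-2,"dz":0,"rx":0,"ry":0,"rz":-0.121,"hand":70},{"dx":10,"dy":-2,"dz":0,"rx":0,"ry":0,"rz":-0.121,"hand":70},{"dx":10,"dy":-1,"dz":0,"rx":0,"ry":0,"rz":-0.121,"hand":70},{"dx":10,"dy":-1,"dz":0,"rx":0,"ry":0,"rz":-0.121,"hand":70}])

```text
clock: 30.73
tcp_pos: [576.4, -43.1, 392.3]
tcp_rot: [0.625, -0.621, 0.338, -0.331]
ft_force: [-0.5, -1.2, -0.3]
finger_gap: 60.1
```

>>> arm_command(commands=[{"dx":5,"dy":0,"dz":0,"rx":0,"ry":0,"rz":-0.121,"hand":70},{"dx":0,"dy":0,"dz":0,"rx":0,"ry":0,"rz":-0.121,"hand":70},{"dx":0,"dy":0,"dz":0,"rx":0,"ry":0,"rz":-0.121,"hand":70},{"dx":0,"dy":0,"dz":0,"rx":0,"ry":0,"rz":-0.121,"hand":70},{"dx":0,"dy":0,"dz":0,"rx":0,"ry":0,"rz":-0.121,"hand":70}])

```text
clock: 31.15
tcp_pos: [581.0, -43.1, 392.2]
tcp_rot: [0.498, -0.492, 0.508, -0.502]
ft_force: [0.0, -0.3, 0.6]
finger_gap: 61.0
```

>>> arm_command(commands=[{"dx":0,"dy":0,"dz":0,"rx":0,"ry":0,"rz":-0.121,"hand":70},{"dx":0,"dy":0,"dz":0,"rx":0,"ry":0,"rz":0,"hand":70},{"dx":0,"dy":0,"dz":0,"rx":0,"ry":0,"rz":0,"hand":70},{"dx":0,"dy":0,"dz":0,"rx":0,"ry":0,"rz":0,"hand":70},{"dx":0,"dy":0,"dz":0,"rx":0,"ry":0,"rz":0,"hand":70}])

```text
clock: 31.57
tcp_pos: [581.0, -43.0, 392.4]
tcp_rot: [0.469, -0.463, 0.535, -0.529]
ft_force: [0.6, 0.1, -0.0]
finger_gap: 61.0
```

```bash
python3 l.py
python3 - <<'E'
from h import *
c,sn=np.cos(-.1346),np.sin(-.1346);X=np.array([c,sn])
M=rot(telemetry.get_state()['tcp_rot']);print('jaw.X',M[:2,2]@X, np.cross(M[:2,2],X), M[:,1])
s=snap('scene');im=s['image'][130:290,190:350]
cv2.imwrite('pics/s6.png',cv2.resize(im,(600,600))[:,:,::-1])
E
```

```text
[581.  -43.  392.4] [ 0.6  0.1 -0. ] 60.99682142124063 31.5667 [-0.2  0.1  1.4  0.   1.7 -0.1] press -16.581808389603722 -69.68899721025728
wrist [0.73]
2807 lo [ 28.5 -82.1 225.1] hi [ 81.3 -37.  328.9] top cluster [ 67.3 -66.  325.2] range [ 56.1 -78.7 320.9] [ 81.3 -55.6 328.9]
top []
scene [0.68]
366 lo [ 30.8 -76.2 225.1] hi [ 80.5 -33.3 328.9] top cluster [ 68.9 -63.6 324.6] range [ 56.5 -76.2 321. ] [ 80.5 -53.7 328.9]
jaw.X 0.9999996543365742 -0.00015439529533464724 [ 7.12405621e-04  1.13616329e-02 -9.99935201e-01]<stdin>:3: DeprecationWarning: Arrays of 2-dimensional vectors are deprecated. Use arrays of 3-dimensional vectors instead. (deprecated in NumPy 2.0)
```

View pics/s6.png

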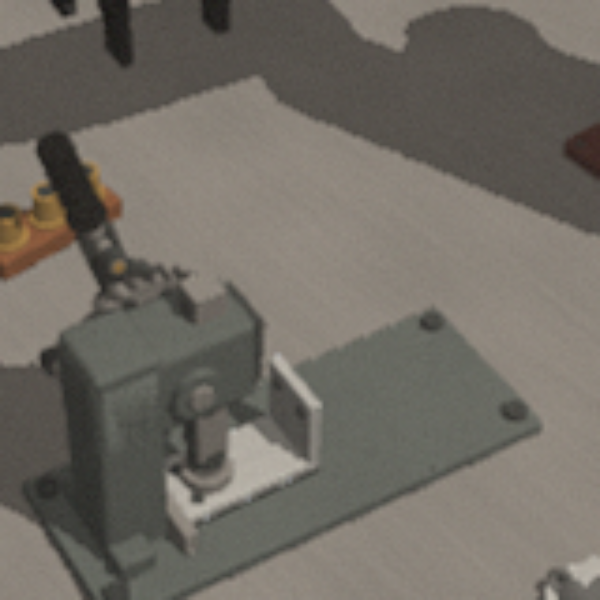

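The picture shows the bracket under the foot against the stop (near (185,510)), the foot on the leg at (205,475), and the lever leaning back to about -0.28 rad. I'll lower the jaws to straddle the grip, with the far finger behind it.

>>> arm_command(commands=[{"dx":25,"dy":-3,"dz":0,"rx":0,"ry":0,"rz":0,"hand":70},{"dx":30,"dy":-3,"dz":0,"rx":0,"ry":0,"rz":0,"hand":70},{"dx":21,"dy":-2,"dz":-5,"rx":0,"ry":0,"rz":0,"hand":70},{"dx":0,"dy":0,"dz":-15,"rx":0,"ry":0,"rz":0,"hand":70},{"dx":0,"dy":0,"dz":-20,"rx":0,"ry":0,"rz":0,"hand":70}])

```text
clock: 32.33
tcp_pos: [658.7, -51.3, 352.8]
tcp_rot: [0.469, -0.462, 0.535, -0.53]
ft_force: [-0.3, -0.6, -0.1]
finger_gap: 60.7
```

>>> arm_command(commands=[{"dx":0,"dy":0,"dz":-18,"rx":0,"ry":0,"rz":0,"hand":70},{"dx":0,"dy":0,"dz":-18,"rx":0,"ry":0,"rz":0,"hand":70},{"dx":0,"dy":0,"dz":-18,"rx":0,"ry":0,"rz":0,"hand":70},{"dx":0,"dy":0,"dz":0,"rx":0,"ry":0,"rz":0,"hand":70},{"dx":0,"dy":0,"dz":0,"rx":0,"ry":0,"rz":0,"hand":70}])

```text
clock: 32.75
tcp_pos: [656.4, -50.9, 297.2]
tcp_rot: [0.467, -0.463, 0.536, -0.529]
ft_force: [0.2, 1.2, 1.4]
finger_gap: 60.8
```

>>> arm_command(commands=[{"dx":-4,"dy":0.5,"dz":0,"rx":0,"ry":0,"rz":0,"hand":70},{"dx":-4,"dy":0.5,"dz":0,"rx":0,"ry":0,"rz":0,"hand":70},{"dx":-4,"dy":0.5,"dz":0,"rx":0,"ry":0,"rz":0,"hand":70},{"dx":-4,"dy":0.5,"dz":0,"rx":0,"ry":0,"rz":0,"hand":70},{"dx":-4,"dy":0.5,"dz":0,"rx":0,"ry":0,"rz":0,"hand":70}])

```text
clock: 33.17
tcp_pos: [637.1, -48.5, 299.8]
tcp_rot: [0.469, -0.462, 0.535, -0.53]
ft_force: [1.3, 0.2, 0.4]
finger_gap: 61.0
```

```bash
python3 n.py
```

```text
clock 33.1667 press 39.77309710600935 -67.61394736922804 299.7934740615083 angle -0.13700467011552966 r 141.1157952259181 F press 1.2062772142728386 0.4140248553528039 0.4357249988328954 tang pull 1.1354640491795722
ram top z [221.29 224.36 225.51] 104
foot z [33.07 36.3  44.14] 157
```

>>> arm_command(commands=[{"dx":-4,"dy":0.5,"dz":0,"rx":0,"ry":0,"rz":0,"hand":70},{"dx":-4,"dy":0.5,"dz":0,"rx":0,"ry":0,"rz":0,"hand":70},{"dx":-4,"dy":0.5,"dz":0,"rx":0,"ry":0,"rz":0,"hand":70},{"dx":-4,"dy":0.5,"dz":0,"rx":0,"ry":0,"rz":0,"hand":70},{"dx":-4,"dy":0.5,"dz":0,"rx":0,"ry":0,"rz":0,"hand":70}])

```text
clock: 33.63
tcp_pos: [616.9, -46.0, 298.5]
tcp_rot: [0.468, -0.462, 0.535, -0.53]
ft_force: [4.6, -0.4, 3.0]
finger_gap: 61.2
```

>>> arm_command(commands=[{"dx":-4,"dy":0.5,"dz":0,"rx":0,"ry":0,"rz":0,"hand":70},{"dx":-4,"dy":0.5,"dz":0,"rx":0,"ry":0,"rz":0,"hand":70},{"dx":-4,"dy":0.5,"dz":0,"rx":0,"ry":0,"rz":0,"hand":70},{"dx":-4,"dy":0.5,"dz":0,"rx":0,"ry":0,"rz":0,"hand":70},{"dx":-4,"dy":0.5,"dz":0,"rx":0,"ry":0,"rz":0,"hand":70}])

```text
clock: 34.05
tcp_pos: [599.2, -43.6, 300.1]
tcp_rot: [0.47, -0.46, 0.533, -0.532]
ft_force: [11.7, -0.3, 2.0]
finger_gap: 61.0
```

```bash
python3 n.py; python3 l.py | grep -A1 -E "scene|wrist"
```

```text
clock 34.05 press 1.5462200645951871 -67.80567058764622 300.1312072175443 angle 0.1344414924662677 r 141.407216966059 F press 11.620768980925506 1.3160857093442329 1.9665332591207918 tang pull 11.77949513794703
ram top z [220.28 223.34 223.97] 103
foot z [34.05 36.33 46.05] 151
wrist [0.93]
3970 lo [  5.2 -75.8 225.6] hi [ 34.  -36.6 333.8] top cluster [ 16.8 -68.2 331.6] range [  5.2 -75.8 326.7] [ 29.1 -61.8 333.8]
--
scene [0.95]
323 lo [  4.9 -69.2 225.1] hi [ 33.  -34.8 333.8] top cluster [ 15.5 -58.  329.7] range [  7.1 -69.2 325.8] [ 25.7 -51.3 333.8]
```

>>> arm_command(commands=[{"dx":-3,"dy":0.4,"dz":0,"rx":0,"ry":0,"rz":0,"hand":70},{"dx":-3,"dy":0.4,"dz":0,"rx":0,"ry":0,"rz":0,"hand":70},{"dx":-3,"dy":0.4,"dz":-0.3,"rx":0,"ry":0,"rz":0,"hand":70},{"dx":-3,"dy":0.4,"dz":-0.4,"rx":0,"ry":0,"rz":0,"hand":70},{"dx":-3,"dy":0.4,"dz":-0.5,"rx":0,"ry":0,"rz":0,"hand":70}])

```text
clock: 34.82
tcp_pos: [585.4, -41.8, 300.1]
tcp_rot: [-0.471, 0.46, -0.532, 0.533]
ft_force: [11.6, -1.3, 5.5]
finger_gap: 60.9
```

```bash
python3 n.py
```

```text
clock 34.8167 press -12.398369306993311 -67.8609115146926 300.0866351790872 angle 0.23066319640350336 r 143.897769471448 F press 11.651491655507712 0.2192866513647862 5.539390397554544 tang pull 12.60933493643674
ram top z [219.24 222.2  223.15] 99
foot z [32.28 35.62 44.34] 159
```

>>> arm_command(commands=[{"dx":-2,"dy":0.3,"dz":-0.3,"rx":0,"ry":0,"rz":0,"hand":70},{"dx":-2,"dy":0.3,"dz":-0.3,"rx":0,"ry":0,"rz":0,"hand":70},{"dx":-2,"dy":0.3,"dz":-0.3,"rx":0,"ry":0,"rz":0,"hand":70},{"dx":-2,"dy":0.3,"dz":-0.3,"rx":0,"ry":0,"rz":0,"hand":70},{"dx":-2,"dy":0.3,"dz":-0.3,"rx":0,"ry":0,"rz":0,"hand":70}])

```text
clock: 35.28
tcp_pos: [575.9, -40.5, 299.3]
tcp_rot: [-0.471, 0.459, -0.532, 0.533]
ft_force: [11.8, -1.6, 6.3]
finger_gap: 61.1
```

```bash
python3 n.py
```

```text
clock 35.2833 press -22.01848393148451 -67.82758707790619 299.283752763539 angle 0.2962802343713938 r 145.62893002328406 F press 11.924496869910781 -0.03371794141003614 6.30521765243064 tang pull 13.245836311433557
ram top z [217.71 221.07 221.99] 113
foot z [32.69 36.14 45.64] 150
```

>>> arm_command(commands=[{"dx":-2.5,"dy":0.3,"dz":-0.7,"rx":0,"ry":0,"rz":0,"hand":70},{"dx":-2.5,"dy":0.3,"dz":-0.7,"rx":0,"ry":0,"rz":0,"hand":70},{"dx":-2.5,"dy":0.3,"dz":-0.7,"rx":0,"ry":0,"rz":0,"hand":70},{"dx":-2.5,"dy":0.3,"dz":-0.7,"rx":0,"ry":0,"rz":0,"hand":70},{"dx":-2.5,"dy":0.3,"dz":-0.7,"rx":0,"ry":0,"rz":0,"hand":70}])

```text
clock: 35.75
tcp_pos: [564.1, -38.9, 297.1]
tcp_rot: [-0.472, 0.459, -0.531, 0.534]
ft_force: [12.6, -1.2, 10.7]
finger_gap: 61.4
```

```bash
cat >> n.py <<'E'
tipz=p[2]-19;hx=x+30.5-13;print('lever~',np.arctan2(20.5-hx,tipz-160),'grip-eq pull',(f[:2]@X*(tipz-160)+f[2]*(20.5-hx-13))/135)
E
python3 n.py
```

```text
clock 35.75 press -33.887116351415905 -67.85041275660691 297.14765900239223 angle 0.37753634300101346 r 147.53792324300525 F press 12.697648723184143 0.4816762679301434 10.713506109070178 tang pull 15.752760032259783
ram top z [217.98 220.39 221.61] 94
foot z [33.41 35.94 44.9 ] 156
lever~ 0.3026224653151064 grip-eq pull 13.008238803243598
```

>>> arm_command(commands=[{"dx":-2.5,"dy":0.3,"dz":-0.8,"rx":0,"ry":0,"rz":0,"hand":70},{"dx":-2.5,"dy":0.3,"dz":-0.8,"rx":0,"ry":0,"rz":0,"hand":70},{"dx":-2,"dy":0.3,"dz":-0.7,"rx":0,"ry":0,"rz":0,"hand":70},{"dx":-2,"dy":0.3,"dz":-0.7,"rx":0,"ry":0,"rz":0,"hand":70},{"dx":-2,"dy":0.3,"dz":-0.7,"rx":0,"ry":0,"rz":0,"hand":70}])

```text
clock: 36.22
tcp_pos: [553.6, -37.4, 294.3]
tcp_rot: [-0.472, 0.458, -0.531, 0.534]
ft_force: [12.3, 0.2, 13.3]
finger_gap: 60.7
```

```bash
python3 n.py
```

```text
clock 36.2167 press -44.532236514788984 -67.83229873183016 294.34448024558725 angle 0.45082321362365374 r 149.25693001858386 F press 12.145593894043376 1.7986333446636347 13.321587497189673 tang pull 16.73641637629759
ram top z [216.53 219.41 220.5 ] 94
foot z [32.51 36.05 45.19] 155
lever~ 0.3908846265641273 grip-eq pull 13.784825371761636
```

>>> arm_command(commands=[{"dx":-2,"dy":0.3,"dz":0.3,"rx":0,"ry":0,"rz":0,"hand":70},{"dx":-2,"dy":0.3,"dz":0,"rx":0,"ry":0,"rz":0,"hand":70},{"dx":-1.5,"dy":0.2,"dz":0,"rx":0,"ry":0,"rz":0,"hand":70},{"dx":-1,"dy":0.1,"dz":0,"rx":0,"ry":0,"rz":0,"hand":70},{"dx":-1,"dy":0.1,"dz":0,"rx":0,"ry":0,"rz":0,"hand":70}])

```text
clock: 36.68
tcp_pos: [545.6, -36.4, 292.4]
tcp_rot: [-0.472, 0.459, -0.532, 0.533]
ft_force: [15.5, 0.4, 4.6]
finger_gap: 61.1
```

```bash
python3 n.py
```

```text
clock 36.6833 press -52.535385208134876 -67.83505961452285 292.4167182530708 angle 0.5040379188164369 r 151.22286455894752 F press 15.33405246323732 2.5021974657341093 4.6128514204819355 tang pull 15.654949349159253
ram top z [216.68 218.94 220.3 ] 91
foot z [33.07 36.29 45.79] 152
lever~ 0.4553397021687354 grip-eq pull 14.335906073917666
```

>>> arm_command(commands=[{"dx":-1.5,"dy":0.2,"dz":0,"rx":0,"ry":0,"rz":0,"hand":70},{"dx":-1.5,"dy":0.2,"dz":-0.2,"rx":0,"ry":0,"rz":0,"hand":70},{"dx":-1.5,"dy":0.2,"dz":-0.2,"rx":0,"ry":0,"rz":0,"hand":70},{"dx":-1,"dy":0.1,"dz":-0.2,"rx":0,"ry":0,"rz":0,"hand":70},{"dx":-1,"dy":0.1,"dz":0,"rx":0,"ry":0,"rz":0,"hand":70}])

```text
clock: 37.15
tcp_pos: [539.1, -35.5, 290.4]
tcp_rot: [-0.471, 0.459, -0.532, 0.533]
ft_force: [17.6, -2.4, -0.3]
finger_gap: 61.0
```

```bash
python3 n.py
```

```text
clock 37.15 press -59.1738848934572 -67.87364305011639 290.3635921857246 angle 0.5485898665408894 r 152.78283313769836 F press 17.782569267630265 0.01245930710895612 -0.25963682635309426 tang pull 15.037771497090354
ram top z [215.77 218.5  220.37] 92
foot z [32.79 35.54 46.38] 160
lever~ 0.5091904332314882 grip-eq pull 14.574544003863606
```

>>> arm_command(commands=[{"dx":-1,"dy":0.1,"dz":-0.2,"rx":0,"ry":0,"rz":0,"hand":70},{"dx":-1,"dy":0.1,"dz":-0.2,"rx":0,"ry":0,"rz":0,"hand":70},{"dx":-1,"dy":0.1,"dz":-0.2,"rx":0,"ry":0,"rz":0,"hand":70},{"dx":-1,"dy":0.1,"dz":0,"rx":0,"ry":0,"rz":0,"hand":70},{"dx":0,"dy":0,"dz":0,"rx":0,"ry":0,"rz":0,"hand":70}])

```text
clock: 37.62
tcp_pos: [535.0, -35.5, 290.0]
tcp_rot: [-0.471, 0.459, -0.532, 0.533]
ft_force: [17.8, -1.4, -0.1]
finger_gap: 61.2
```

```bash
python3 n.py
```

```text
clock 37.6167 press -63.189513675385996 -68.36943582598184 289.95103821762035 angle 0.5721514081629464 r 154.56780723378347 F press 17.803411570009807 1.0342396615995084 -0.1163406106922303 tang pull 14.905013983437657
ram top z [215.41 218.2  218.89] 89
foot z [32.5  35.84 46.92] 158
lever~ 0.5378899872199211 grip-eq pull 14.586065903739001
```

A pull just under 15 N still moves the lever, so the notch isn't finished. I'll continue a little further.

>>> arm_command(commands=[{"dx":-1,"dy":0.1,"dz":-0.3,"rx":0,"ry":0,"rz":0,"hand":70},{"dx":-1,"dy":0.1,"dz":-0.3,"rx":0,"ry":0,"rz":0,"hand":70},{"dx":-1,"dy":0.1,"dz":-0.3,"rx":0,"ry":0,"rz":0,"hand":70},{"dx":-1,"dy":0.1,"dz":0,"rx":0,"ry":0,"rz":0,"hand":70},{"dx":0,"dy":0,"dz":0,"rx":0,"ry":0,"rz":0,"hand":70}])

```text
clock: 38.08
tcp_pos: [531.1, -35.3, 289.2]
tcp_rot: [-0.471, 0.459, -0.532, 0.534]
ft_force: [18.0, -2.4, 0.1]
finger_gap: 61.2
```

```bash
python3 n.py; python3 l.py | grep -A1 -E "scene|wrist"
```

```text
clock 38.0833 press -67.06688841664847 -68.67807801921766 289.226722191543 angle 0.5955488633648653 r 156.1009470674153 F press 18.11894229799265 0.034927118766443506 0.11446327011311089 tang pull 15.063808127528924
ram top z [214.54 217.23 218.59] 90
foot z [32.84 35.01 45.42] 159
lever~ 0.5662293340233062 grip-eq pull 14.842397642583576
wrist [0.66]
3245 lo [-78.2 -78.9 225. ] hi [ -4.2 -38.6 309. ] top cluster [-67.3 -68.  304.3] range [-74.8 -78.5 301. ] [-59.1 -55.1 309. ]
--
scene [0.88]
341 lo [-78.8 -77.8 225.3] hi [ -3.7 -35.8 309.4] top cluster [-65.6 -63.2 304.6] range [-76.  -76.8 301.5] [-56.5 -52.  309.4]
```

>>> arm_command(commands=[{"dx":-1.2,"dy":0.2,"dz":-0.4,"rx":0,"ry":0,"rz":0,"hand":70},{"dx":-1.2,"dy":0.2,"dz":-0.4,"rx":0,"ry":0,"rz":0,"hand":70},{"dx":-1.2,"dy":0.2,"dz":-0.4,"rx":0,"ry":0,"rz":0,"hand":70},{"dx":-1,"dy":0.1,"dz":0,"rx":0,"ry":0,"rz":0,"hand":70},{"dx":0,"dy":0,"dz":0,"rx":0,"ry":0,"rz":0,"hand":70}])

```text
clock: 38.85
tcp_pos: [526.8, -34.8, 288.2]
tcp_rot: [-0.471, 0.459, -0.531, 0.534]
ft_force: [18.1, -2.7, 0.4]
finger_gap: 60.9
```

```bash
python3 n.py
```

```text
clock 38.85 press -71.43848555937855 -68.79641067958272 288.22365959755217 angle 0.6220554051094952 r 157.7783001795272 F press 18.317680358864095 -0.24440353150144553 0.3620289664745432 tang pull 15.097414556676407
ram top z [214.2  217.31 218.24] 95
foot z [33.75 36.28 47.8 ] 153
lever~ 0.5982176682785968 grip-eq pull 14.984937744904904
```

Pull is at 15.0 N. I'll ease off slowly and see where the load disappears, which shows whether the pawl caught.

>>> arm_command(commands=[{"dx":1,"dy":-0.1,"dz":0,"rx":0,"ry":0,"rz":0,"hand":70},{"dx":1,"dy":-0.1,"dz":0,"rx":0,"ry":0,"rz":0,"hand":70},{"dx":1,"dy":-0.1,"dz":0,"rx":0,"ry":0,"rz":0,"hand":70},{"dx":1,"dy":-0.1,"dz":0,"rx":0,"ry":0,"rz":0,"hand":70},{"dx":0,"dy":0,"dz":0,"rx":0,"ry":0,"rz":0,"hand":70}])

```text
clock: 39.32
tcp_pos: [529.3, -35.1, 288.9]
tcp_rot: [-0.47, 0.46, -0.532, 0.533]
ft_force: [9.0, -2.5, 8.5]
finger_gap: 61.0
```

```bash
python3 n.py
```

```text
clock 39.3167 press -68.89911535670534 -68.74878712050766 288.9131820745405 angle 0.6063388138222553 r 156.87832973086225 F press 9.216165265667511 -1.2620357188580327 8.469251533518964 tang pull 12.399601583528256
ram top z [214.86 217.6  219.25] 90
foot z [33.36 35.54 45.86] 158
lever~ 0.5792833130454911 grip-eq pull 11.198588695793006
```

>>> arm_command(commands=[{"dx":1,"dy":-0.1,"dz":0.2,"rx":0,"ry":0,"rz":0,"hand":70},{"dx":1,"dy":-0.1,"dz":0.2,"rx":0,"ry":0,"rz":0,"hand":70},{"dx":1,"dy":-0.1,"dz":0.2,"rx":0,"ry":0,"rz":0,"hand":70},{"dx":1,"dy":-0.1,"dz":0,"rx":0,"ry":0,"rz":0,"hand":70},{"dx":0,"dy":0,"dz":0,"rx":0,"ry":0,"rz":0,"hand":70}])

```text
clock: 39.78
tcp_pos: [533.3, -35.6, 290.7]
tcp_rot: [-0.47, 0.46, -0.532, 0.533]
ft_force: [5.5, -2.0, 13.6]
finger_gap: 61.1
```

```bash
python3 n.py
```

```text
clock 39.7833 press -64.84786708377132 -68.73424283581383 290.6511456754362 angle 0.5786565718544122 r 156.05761846847835 F press 5.70575428646735 -1.209690410468682 13.619960265533377 tang pull 12.22559918331607
ram top z [215.2  218.34 219.02] 89
foot z [32.73 34.81 46.35] 161
lever~ 0.5460454610813719 grip-eq pull 10.252442765606165
```

The pawl hasn't caught, and the fingertip friction muddies the reading near the end of the stroke. I'll push the lever back and take this notch mid-stroke, where the geometry is clean.

>>> arm_command(commands=[{"dx":6,"dy":-0.8,"dz":2,"rx":0,"ry":0,"rz":0,"hand":70},{"dx":10,"dy":-1.3,"dz":2,"rx":0,"ry":0,"rz":0,"hand":70},{"dx":10,"dy":-1.3,"dz":1,"rx":0,"ry":0,"rz":0,"hand":70},{"dx":10,"dy":-1.3,"dz":1,"rx":0,"ry":0,"rz":0,"hand":70},{"dx":10,"dy":-1.3,"dz":1,"rx":0,"ry":0,"rz":0,"hand":70}])

```text
clock: 40.25
tcp_pos: [577.1, -40.7, 295.0]
tcp_rot: [0.469, -0.462, 0.534, -0.531]
ft_force: [-0.1, 0.2, 0.4]
finger_gap: 60.7
```

>>> arm_command(commands=[{"dx":11,"dy":-1.5,"dz":0,"rx":0,"ry":0,"rz":0,"hand":70},{"dx":11,"dy":-1.5,"dz":0,"rx":0,"ry":0,"rz":0,"hand":70},{"dx":11,"dy":-1.5,"dz":0,"rx":0,"ry":0,"rz":0,"hand":70},{"dx":11,"dy":-1.5,"dz":0,"rx":0,"ry":0,"rz":0,"hand":70},{"dx":0,"dy":0,"dz":0,"rx":0,"ry":0,"rz":0,"hand":70}])

```text
clock: 40.67
tcp_pos: [620.2, -46.7, 292.2]
tcp_rot: [0.468, -0.463, 0.536, -0.529]
ft_force: [-0.8, 0.4, -0.6]
finger_gap: 60.5
```

```bash
python3 n.py; python3 l.py | grep -A1 -E "scene|wrist"
```

```text
clock 40.6667 press 22.732662865377442 -68.04365320842498 292.15016358424583 angle -0.016893285734208948 r 132.1690225386167 F press -0.873598181010642 0.25810455408977895 -0.635084431188251 tang pull -0.8627453764231797
ram top z [218.02 221.11 222.31] 107
foot z [32.7  34.79 46.51] 153
lever~ -0.1726572122052468 grip-eq pull -0.5782205371193979
wrist [0.58]
4327 lo [ -8.9 -77.  225. ] hi [ 28.8 -36.6 333.1] top cluster [  5.4 -64.4 330.4] range [ -7.1 -72.  325.2] [ 17.1 -58.2 333.1]
--
scene [0.94]
386 lo [ -5.4 -76.9 225.1] hi [ 29.  -34.  334.5] top cluster [  5.2 -59.1 329.3] range [ -5.4 -64.1 326.5] [ 13.2 -53.1 334.5]
```

>>> arm_command(commands=[{"dx":10,"dy":-1.3,"dz":0,"rx":0,"ry":0,"rz":0,"hand":70},{"dx":10,"dy":-1.3,"dz":-1,"rx":0,"ry":0,"rz":0,"hand":70},{"dx":10,"dy":-1.3,"dz":-1,"rx":0,"ry":0,"rz":0,"hand":70},{"dx":10,"dy":-1.3,"dz":-1,"rx":0,"ry":0,"rz":0,"hand":70},{"dx":10,"dy":-1.3,"dz":-2,"rx":0,"ry":0,"rz":0,"hand":70}])

```text
clock: 41.43
tcp_pos: [669.9, -53.0, 288.8]
tcp_rot: [0.468, -0.462, 0.535, -0.53]
ft_force: [-1.7, 0.2, 1.8]
finger_gap: 60.9
```

>>> arm_command(commands=[{"dx":9,"dy":-1.2,"dz":-2,"rx":0,"ry":0,"rz":0,"hand":70},{"dx":7,"dy":-0.9,"dz":-1,"rx":0,"ry":0,"rz":0,"hand":70},{"dx":0,"dy":0,"dz":0,"rx":0,"ry":0,"rz":0,"hand":70},{"dx":-10,"dy":1.3,"dz":4,"rx":0,"ry":0,"rz":0,"hand":70},{"dx":-10,"dy":1.3,"dz":4,"rx":0,"ry":0,"rz":0,"hand":70}])

```text
clock: 41.85
tcp_pos: [665.9, -52.5, 292.3]
tcp_rot: [0.468, -0.462, 0.536, -0.53]
ft_force: [2.8, 0.1, 0.2]
finger_gap: 61.3
```

```bash
python3 n.py; python3 l.py | grep -A1 -E "scene|wrist"
```

```text
clock 41.85 press 68.76908051596929 -67.72760508397326 292.30976013168225 angle -0.34981489897763524 r 140.83954260065042 F press 2.771269499037316 0.5216571944868288 0.21298235524275405 tang pull 2.5304366489936005
ram top z [218.47 221.34 222.28] 98
foot z [32.51 35.05 45.79] 161
lever~ -0.5259100909207755 grip-eq pull 2.201744132648654
wrist [0.84]
4366 lo [ 35.  -79.9 225. ] hi [ 98.5 -36.7 324.8] top cluster [ 82.8 -70.2 321. ] range [ 71.4 -78.6 316.9] [ 94.9 -63.4 324.8]
--
scene [0.63]
328 lo [ 38.7 -72.3 225.2] hi [ 94.2 -31.6 324.9] top cluster [ 82.3 -61.5 320.5] range [ 74.2 -72.3 317. ] [ 92.5 -50.7 324.9]
```

>>> arm_command(commands=[{"dx":-4,"dy":0.5,"dz":1,"rx":0,"ry":0,"rz":0,"hand":70},{"dx":-4,"dy":0.5,"dz":1,"rx":0,"ry":0,"rz":0,"hand":70},{"dx":-4,"dy":0.5,"dz":1,"rx":0,"ry":0,"rz":0,"hand":70},{"dx":-4,"dy":0.5,"dz":1,"rx":0,"ry":0,"rz":0,"hand":70},{"dx":-4,"dy":0.5,"dz":1,"rx":0,"ry":0,"rz":0,"hand":70}])

```text
clock: 42.62
tcp_pos: [645.6, -50.0, 298.5]
tcp_rot: [0.468, -0.462, 0.535, -0.53]
ft_force: [1.9, -0.5, 1.8]
finger_gap: 61.0
```

>>> arm_command(commands=[{"dx":-3,"dy":0.4,"dz":0.5,"rx":0,"ry":0,"rz":0,"hand":70},{"dx":-3,"dy":0.4,"dz":0.5,"rx":0,"ry":0,"rz":0,"hand":70},{"dx":-3,"dy":0.4,"dz":0.5,"rx":0,"ry":0,"rz":0,"hand":70},{"dx":-3,"dy":0.4,"dz":0.5,"rx":0,"ry":0,"rz":0,"hand":70},{"dx":-3,"dy":0.4,"dz":0.5,"rx":0,"ry":0,"rz":0,"hand":70}])

```text
clock: 43.03
tcp_pos: [630.5, -48.0, 300.5]
tcp_rot: [0.468, -0.462, 0.535, -0.53]
ft_force: [1.3, -0.3, 0.8]
finger_gap: 61.2
```

>>> arm_command(commands=[{"dx":-3,"dy":0.4,"dz":0.3,"rx":0,"ry":0,"rz":0,"hand":70},{"dx":-3,"dy":0.4,"dz":0.3,"rx":0,"ry":0,"rz":0,"hand":70},{"dx":-3,"dy":0.4,"dz":0.3,"rx":0,"ry":0,"rz":0,"hand":70},{"dx":-3,"dy":0.4,"dz":0,"rx":0,"ry":0,"rz":0,"hand":70},{"dx":-3,"dy":0.4,"dz":0,"rx":0,"ry":0,"rz":0,"hand":70}])

```text
clock: 43.45
tcp_pos: [616.8, -46.1, 302.3]
tcp_rot: [0.469, -0.462, 0.535, -0.531]
ft_force: [5.8, -0.9, 3.2]
finger_gap: 60.8
```

```bash
python3 n.py; python3 l.py | grep -A1 -E "scene|wrist"
```

```text
clock 43.45 press 19.25891580281042 -67.95547843163968 302.32809501186193 angle 0.008719661024668207 r 142.33350596289728 F press 5.847901440803884 -0.15445542664019535 3.229285104814337 tang pull 5.875837041606731
ram top z [217.81 221.32 222.82] 99
foot z [32.84 35.28 45.13] 163
lever~ -0.13107873525051608 grip-eq pull 4.64240861871432
wrist [0.78]
4040 lo [ 15.9 -77.3 225. ] hi [ 48.9 -36.6 333.5] top cluster [ 35.9 -69.5 331.3] range [ 24.2 -77.  325.5] [ 48.6 -63.5 333.5]
--
scene [0.82]
322 lo [ 17.8 -68.5 225.4] hi [ 47.4 -33.2 333.5] top cluster [ 35.  -58.4 329.6] range [ 25.5 -67.2 325.6] [ 46.3 -51.3 333.5]
```

Engagement starts at about -0.09 rad, so this notch should finish near +0.24. I'll pull slowly.

>>> arm_command(commands=[{"dx":-3,"dy":0.4,"dz":0,"rx":0,"ry":0,"rz":0,"hand":70},{"dx":-3,"dy":0.4,"dz":0,"rx":0,"ry":0,"rz":0,"hand":70},{"dx":-3,"dy":0.4,"dz":0,"rx":0,"ry":0,"rz":0,"hand":70},{"dx":-3,"dy":0.4,"dz":0,"rx":0,"ry":0,"rz":0,"hand":70},{"dx":-3,"dy":0.4,"dz":0,"rx":0,"ry":0,"rz":0,"hand":70}])

```text
clock: 44.22
tcp_pos: [603.0, -44.4, 303.0]
tcp_rot: [0.469, -0.461, 0.534, -0.531]
ft_force: [12.2, -0.6, 4.1]
finger_gap: 61.4
```

```bash
python3 n.py
```

```text
clock 44.2167 press 5.429212681644059 -68.04082637125047 302.9742973247626 angle 0.10502124686241845 r 143.76640193697807 F press 12.120996696153469 1.0352007441346907 4.08594742205563 tang pull 12.482536990017806
ram top z [217.76 220.37 221.42] 99
foot z [33.   35.85 45.77] 160
lever~ -0.01959197923975075 grip-eq pull 10.664067381485063
```

>>> arm_command(commands=[{"dx":-3,"dy":0.4,"dz":0,"rx":0,"ry":0,"rz":0,"hand":70},{"dx":-3,"dy":0.4,"dz":0,"rx":0,"ry":0,"rz":0,"hand":70},{"dx":-2,"dy":0.3,"dz":0,"rx":0,"ry":0,"rz":0,"hand":70},{"dx":-2,"dy":0.3,"dz":0,"rx":0,"ry":0,"rz":0,"hand":70},{"dx":-2,"dy":0.3,"dz":0,"rx":0,"ry":0,"rz":0,"hand":70}])

```text
clock: 44.68
tcp_pos: [592.3, -42.8, 303.4]
tcp_rot: [0.47, -0.46, 0.533, -0.532]
ft_force: [14.4, -2.1, 3.9]
finger_gap: 61.0
```

```bash
python3 n.py; python3 l.py | grep -A1 -E "scene|wrist"
```

```text
clock 44.6833 press -5.396167785490254 -67.98718970975123 303.35709909140894 angle 0.1787137389658567 r 145.67727813862498 F press 14.531973744792431 -0.13036326829818573 3.9176498987700663 tang pull 14.996942194035018
ram top z [216.94 219.44 220.57] 93
foot z [32.78 34.75 46.42] 160
lever~ 0.06741428255734248 grip-eq pull 13.252725156783532
wrist [0.89, 0.27]
3864 lo [ -3.1 -78.4 225.2] hi [ 30.4 -36.7 333.3] top cluster [  8.7 -70.2 331. ] range [ -3.1 -78.4 326.2] [ 20.7 -63.6 333.3]
--
scene [0.65, 0.5]
365 lo [ -5.  -78.9 226. ] hi [ 29.9 -33.6 332.7] top cluster [  7.9 -60.7 329.4] range [ -5.  -72.4 324.8] [ 19.3 -51.9 332.7]
```

>>> arm_command(commands=[{"dx":-2.5,"dy":0.3,"dz":0,"rx":0,"ry":0,"rz":0,"hand":70},{"dx":-2.5,"dy":0.3,"dz":-0.2,"rx":0,"ry":0,"rz":0,"hand":70},{"dx":-2.5,"dy":0.3,"dz":-0.2,"rx":0,"ry":0,"rz":0,"hand":70},{"dx":-2,"dy":0.3,"dz":-0.2,"rx":0,"ry":0,"rz":0,"hand":70},{"dx":-1.5,"dy":0.2,"dz":0,"rx":0,"ry":0,"rz":0,"hand":70}])

```text
clock: 45.45
tcp_pos: [581.7, -41.4, 303.1]
tcp_rot: [-0.471, 0.46, -0.533, 0.533]
ft_force: [15.5, -1.6, 2.7]
finger_gap: 61.2
```

```bash
python3 n.py
```

```text
clock 45.45 press -16.15271307211136 -68.01325262564914 303.05255016844006 angle 0.2508227727448935 r 147.6734691311902 F press 15.619033347117103 0.5129105963409596 2.7430024960288772 tang pull 15.811107090873426
ram top z [216.35 218.8  219.37] 92
foot z [33.13 35.4  46.6 ] 158
lever~ 0.15318244505563022 grip-eq pull 14.477465371777287
```

>>> arm_command(commands=[{"dx":-2,"dy":0.3,"dz":0,"rx":0,"ry":0,"rz":0,"hand":70},{"dx":-1.5,"dy":0.2,"dz":-0.2,"rx":0,"ry":0,"rz":0,"hand":70},{"dx":-1.5,"dy":0.2,"dz":-0.2,"rx":0,"ry":0,"rz":0,"hand":70},{"dx":-1.5,"dy":0.2,"dz":-0.2,"rx":0,"ry":0,"rz":0,"hand":70},{"dx":0,"dy":0,"dz":0,"rx":0,"ry":0,"rz":0,"hand":70}])

```text
clock: 45.92
tcp_pos: [575.2, -40.5, 302.5]
tcp_rot: [-0.471, 0.46, -0.532, 0.533]
ft_force: [15.2, -0.9, 3.2]
finger_gap: 61.2
```

```bash
python3 n.py
```

```text
clock 45.9167 press -22.72912262114243 -67.98984081136472 302.49028090837504 angle 0.2945575268182474 r 148.9034492412496 F press 15.17687012403298 1.155718731732873 3.1628436399264372 tang pull 15.441438425647373
ram top z [215.93 217.93 219.69] 89
foot z [32.48 35.38 45.14] 157
lever~ 0.20541076177274906 grip-eq pull 14.181156884821345
```

>>> arm_command(commands=[{"dx":-2,"dy":0.3,"dz":-0.2,"rx":0,"ry":0,"rz":0,"hand":70},{"dx":-1.5,"dy":0.2,"dz":-0.2,"rx":0,"ry":0,"rz":0,"hand":70},{"dx":-1.5,"dy":0.2,"dz":-0.2,"rx":0,"ry":0,"rz":0,"hand":70},{"dx":-1.5,"dy":0.2,"dz":-0.2,"rx":0,"ry":0,"rz":0,"hand":70},{"dx":0,"dy":0,"dz":0,"rx":0,"ry":0,"rz":0,"hand":70}])

```text
clock: 46.38
tcp_pos: [568.7, -39.7, 301.6]
tcp_rot: [-0.471, 0.46, -0.532, 0.533]
ft_force: [16.3, -0.9, 3.7]
finger_gap: 61.3
```

```bash
python3 n.py
```

```text
clock 46.3833 press -29.190431850292203 -67.99729451499317 301.6120651274789 angle 0.33746856831364386 r 150.07703357655313 F press 16.24642182446288 1.2740622577599008 3.673804569113099 tang pull 16.546450991786532
ram top z [215.22 217.83 219.35] 89
foot z [32.85 34.68 45.35] 158
lever~ 0.2567446853828167 grip-eq pull 15.277846126254776
```

>>> arm_command(commands=[{"dx":-1.5,"dy":0.2,"dz":-0.2,"rx":0,"ry":0,"rz":0,"hand":70},{"dx":-1.5,"dy":0.2,"dz":-0.2,"rx":0,"ry":0,"rz":0,"hand":70},{"dx":-1,"dy":0.1,"dz":-0.2,"rx":0,"ry":0,"rz":0,"hand":70},{"dx":-1,"dy":0.1,"dz":-0.2,"rx":0,"ry":0,"rz":0,"hand":70},{"dx":0,"dy":0,"dz":0,"rx":0,"ry":0,"rz":0,"hand":70}])

```text
clock: 46.85
tcp_pos: [564.0, -39.0, 300.8]
tcp_rot: [-0.471, 0.46, -0.532, 0.533]
ft_force: [16.7, -1.9, 2.9]
finger_gap: 61.0
```

```bash
python3 n.py; python3 l.py | grep -A1 -E "scene|wrist"
```

```text
clock 46.85 press -34.02749962662286 -68.02330238290368 300.7760311525812 angle 0.36954091841048636 r 150.96734468951843 F press 16.79799789960602 0.40085643622118505 2.9302175017172987 tang pull 16.722377375973156
ram top z [214.5  216.92 217.72] 89
foot z [33.83 35.97 47.71] 156
lever~ 0.2951794920893124 grip-eq pull 15.674069003347055
wrist [0.73, 0.57]
3491 lo [-38.5 -79.1 225.2] hi [ 15.6 -36.6 327.4] top cluster [-27.2 -71.7 323.9] range [-38.5 -79.1 319.4] [-16.6 -54.6 327.4]
--
scene [0.75]
375 lo [-41.6 -75.6 225.2] hi [ 15.4 -32.2 329.2] top cluster [-26.5 -61.6 324. ] range [-36.7 -72.3 321.3] [-17.1 -53.2 329.2]
```

Pull is 15.7 N and the ram top is near 217.7, which is 8 notches. I'll ease off and check that it holds.

>>> arm_command(commands=[{"dx":2,"dy":-0.3,"dz":0.3,"rx":0,"ry":0,"rz":0,"hand":70},{"dx":3,"dy":-0.4,"dz":0.3,"rx":0,"ry":0,"rz":0,"hand":70},{"dx":3,"dy":-0.4,"dz":0.3,"rx":0,"ry":0,"rz":0,"hand":70},{"dx":3,"dy":-0.4,"dz":0,"rx":0,"ry":0,"rz":0,"hand":70},{"dx":3,"dy":-0.4,"dz":0,"rx":0,"ry":0,"rz":0,"hand":70}])

```text
clock: 47.62
tcp_pos: [577.1, -40.8, 302.4]
tcp_rot: [0.47, -0.46, 0.533, -0.532]
ft_force: [10.9, -0.5, 8.6]
finger_gap: 60.8
```

```bash
python3 n.py; python3 l.py | grep -A1 -E "scene|wrist"
```

```text
clock 47.6167 press -20.743158225454263 -68.0147781322012 302.41238195023334 angle 0.2818918621041367 r 148.2642392256103 F press 10.873781392872091 0.9905950475299712 8.614517793011437 tang pull 12.840932103938805
ram top z [215.69 218.34 219.51] 94
foot z [33.31 35.13 43.14] 153
lever~ 0.19006648746198782 grip-eq pull 10.625973260642843
wrist [0.78]
3731 lo [-21.9 -79.2 225. ] hi [ 22.9 -36.5 331.5] top cluster [-10.  -71.  328.3] range [-21.9 -79.2 324.2] [  1.7 -64.6 331.5]
--
scene [0.58, 0.57]
382 lo [-19.8 -73.9 225.5] hi [ 22.  -32.4 329.8] top cluster [ -9.1 -60.6 326.4] range [-19.8 -70.4 321.8] [  0.9 -51.8 329.8]
```

At 15-15.7 N the lever stretches the spring but can't finish another notch, so the pull limit is reached and this unfinished notch is given up. I'll ease the lever back to the held tooth and withdraw.

>>> arm_command(commands=[{"dx":5,"dy":-0.7,"dz":0.3,"rx":0,"ry":0,"rz":0,"hand":70},{"dx":6,"dy":-0.8,"dz":0.3,"rx":0,"ry":0,"rz":0,"hand":70},{"dx":6,"dy":-0.8,"dz":0,"rx":0,"ry":0,"rz":0,"hand":70},{"dx":6,"dy":-0.8,"dz":0,"rx":0,"ry":0,"rz":0,"hand":70},{"dx":6,"dy":-0.8,"dz":0,"rx":0,"ry":0,"rz":0,"hand":70}])

```text
clock: 48.38
tcp_pos: [605.3, -44.7, 302.4]
tcp_rot: [0.469, -0.461, 0.534, -0.531]
ft_force: [7.8, -0.4, 5.2]
finger_gap: 60.9
```

>>> arm_command(commands=[{"dx":6,"dy":-0.8,"dz":0,"rx":0,"ry":0,"rz":0,"hand":70},{"dx":5,"dy":-0.7,"dz":0,"rx":0,"ry":0,"rz":0,"hand":70},{"dx":4,"dy":-0.5,"dz":0,"rx":0,"ry":0,"rz":0,"hand":70},{"dx":4,"dy":-0.5,"dz":0,"rx":0,"ry":0,"rz":0,"hand":70},{"dx":0,"dy":0,"dz":0,"rx":0,"ry":0,"rz":0,"hand":70}])

```text
clock: 48.8
tcp_pos: [621.5, -46.8, 298.8]
tcp_rot: [0.467, -0.463, 0.536, -0.529]
ft_force: [0.6, -0.2, -0.1]
finger_gap: 60.8
```

```bash
python3 n.py; python3 l.py | grep -A1 -E "scene|wrist"
```

```text
clock 48.8 press 24.036893133240245 -67.96361986100933 298.7738777240653 angle -0.025481219270704403 r 138.81894233716733 F press 0.6430593178066306 -0.09730081404029564 -0.12599913851597605 tang pull 0.6460608265448309
ram top z [217.93 220.93 221.88] 102
foot z [33.93 36.79 46.8 ] 150
lever~ -0.17386503638365686 grip-eq pull 0.6022987208358581
wrist [0.7]
4098 lo [ 16.8 -77.  225. ] hi [ 51.1 -36.6 333.4] top cluster [ 39.  -67.9 331. ] range [ 27.2 -75.6 325.5] [ 51.1 -61.4 333.4]
--
scene [0.72, 0.72, 0.25]
353 lo [ 18.1 -73.2 226.6] hi [ 50.5 -30.6 334.5] top cluster [ 37.6 -59.3 330. ] range [ 29.1 -69.5 326.7] [ 49.4 -52.3 334.5]
```

>>> arm_command(commands=[{"dx":7,"dy":-0.9,"dz":0,"rx":0,"ry":0,"rz":0,"hand":85},{"dx":0,"dy":0,"dz":10,"rx":0,"ry":0,"rz":0,"hand":90},{"dx":0,"dy":0,"dz":25,"rx":0,"ry":0,"rz":0,"hand":90},{"dx":0,"dy":0,"dz":30,"rx":0,"ry":0,"rz":0,"hand":90},{"dx":0,"dy":0,"dz":30,"rx":0,"ry":0,"rz":0,"hand":90}])

```text
clock: 49.57
tcp_pos: [628.7, -47.6, 396.4]
tcp_rot: [0.468, -0.463, 0.536, -0.529]
ft_force: [0.6, -1.1, -0.5]
finger_gap: 77.2
```

>>> arm_command(commands=[{"dx":0,"dy":0,"dz":20,"rx":0,"ry":0,"rz":0,"hand":90},{"dx":-20,"dy":-20,"dz":10,"rx":0,"ry":0,"rz":0,"hand":90},{"dx":-30,"dy":-30,"dz":0,"rx":0,"ry":0,"rz":0,"hand":90},{"dx":-30,"dy":-30,"dz":0,"rx":0,"ry":0,"rz":0,"hand":90},{"dx":-20,"dy":-20,"dz":0,"rx":0,"ry":0,"rz":0,"hand":90}])

```text
clock: 49.98
tcp_pos: [528.3, -148.3, 426.7]
tcp_rot: [0.468, -0.462, 0.535, -0.53]
ft_force: [-0.0, 0.3, -0.6]
finger_gap: 78.7
```

```bash
python3 n.py; python3 k.py -65 30
python3 - <<'E'
from h import *
s=snap('scene');im=s['image'][140:290,190:340]
cv2.imwrite('pics/s7.png',cv2.resize(im,(600,600))[:,:,::-1])
E
```

```text
clock 49.9833 press -54.66806379410215 -181.10886918818417 426.66334872975006 angle 0.2747546449360384 r 277.05519192088514 F press -0.07320368834310419 0.2533700527095191 -0.5540388445472022 tang pull -0.2207746675317401
ram top z [218.37 220.96 222.49] 98
foot z [33.81 36.34 46.32] 155
lever~ 0.22877217816467327 grip-eq pull -0.317612689237535
top 373 ((-19.429161071777344, 0.074981689453125), (60.12714767456055, 90.89459228515625), 89.96720886230469) z 25.064762814943606 [-29.58  -3.08  29.08] [-64.28  17.91]
scene 435 ((-17.551082611083984, 5.470233917236328), (94.51250457763672, 108.89129638671875), 0.17502570152282715) z 27.233807639869838 [-24.54  17.54  46.24] [-64.36  28.68]
```

View pics/s7.png

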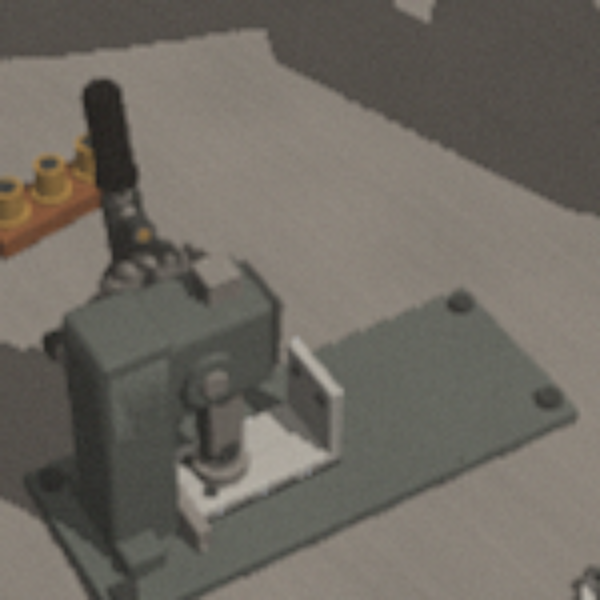

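The last picture shows the foot clamped on the leg at (220,465), the leg end against the stop at (195,515), and the lever free. The top camera puts the leg square to 0.03° and centred to 0.1 mm. Handing in.

```bash
python3 -c "
from cell import job; print(job.sign_off())"
```

```text
the job is handed in; nothing more can be done
None
```

The bracket is tipped onto its facing, seated under the foot and clamped by the ratchet. I handed the job in at about 50 s, with the gripper clear of everything. The clamp is roughly one notch short of the strictest reading of the 15 N rule.

**Tipping:** I lowered the bracket onto its facing under control, without dropping it. The first grip left it about 20° off flat. I stood it up again and regripped it by the top edge, and the second try laid it flat.

**Seating:** I slid it in until it stalled against the work stop at about 12 N. The last top-camera check showed it square within about 0.1° and centred within about 0.5 mm. The wrist and top cameras disagreed by about 3 mm on where the bed centreline is, so I measured the leg and bed in the same camera.

**Clamping:** The lever alone brought the foot down, about 7 notches in all, with the ram top going from 246 to 222 mm. On one stroke the round grip slipped out of the pads and the lever sprang back. I then hooked it with a finger instead.

**Where the clamp stands:** The last two pulls reached about 15.0 and 15.7 N at the grip without finishing another notch. The lever still moved part of a notch during them, from roughly 12 N up. One more notch would have needed about 16 N, so I stopped to spare the facing. I estimate 120–145 N at the foot, which I did not measure directly. The ram had not moved back when I let go.

I did not move the adapter, rotator or bushings; I did not re-measure their positions at the end.

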